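Jack up the front of a parts-bin rack and hold it on the handle

ROBOT

A 6-joint arm with a two-finger parallel gripper is mounted at the origin on the work surface. World frame = base frame: x ahead of the robot, y to its left, z up, the work surface at z = 0. Lengths are in m, angles in rad, forces in N, time in s.
With the tool pointing down it reaches from about 0.3 to 0.875 m from the base axis. Payload 6.4 kg.
Tool frame: the origin (TCP) lies at the very end of the fingers, on their centre line; the grasp point (between the pads) lies 19 mm behind it; z points along the fingers, y is the direction in which the jaws open and shut (so a half turn about z gives the same grasp; the last joint's range is limited). The gripper opens to 85 mm and grips with 20 to 120 N. Pads are 22 mm wide; open, the fingers measure 114 mm over their backs; the gripper's body (76 mm by 85 mm) begins 54 mm behind the grasp point. The pads swing forward as they close: fully open they stand 13 mm farther back than shut.
Start: joints at [-1.479, 0.181, 1.607, -0, 1.354, -0.206], TCP at [0.169, -0.55, 0.231] pointing down, gripper open.
Joint ranges: [-2.99, 2.99], [-0.89, 2.07], [0.3, 2.58], [-1.14, 4.28], [0, 2.63], [-3.12, 3.12]. Speed limits (rad/s): [2.57, 2.57, 3.01, 3.14, 3.14, 3.14].

INTERFACE

Orientations are given as a unit quaternion [w, x, y, z].
In Python, from bench import telemetry, imaging, ctrl gives the robot as it stands.
- The arm moves only by the shell command python3 -m pendant 'ROWS' [OPENING]. ROWS is JSON, a list that holds one entry, the list of rows, each a list of 6 numbers: the shift along the tool's x, y, z in units of 200 mm (1.0 is 200 mm), then the turn, a rotation vector about the tool's x, y, z in units of pi rad (1.0 is pi rad). In form: [[[tx, ty, tz, rx, ry, rz], ...]]. A call has 1 to 12 rows; each row shifts and turns the pose as measured when the row begins, along the tool's axes as they then stand; what a row does not reach is not made up. A row lasts 1/8 s, in which the tool goes at most 62.5 mm and 10.7 degrees, less where a joint would pass 70% of its speed; a pose out of reach is approached as far as the arm can. A call with a number of a shift or a turn outside -1 to 1 is refused whole. A call with a gripper value outside its range is refused whole. OPENING is the closure, from 0 (fully open) to 1 (shut), set as the call begins (- or left out, the last holds). The fingers move at their own pace and stop on an object; the grip force is fixed at half the most. Time passes only in rows, so rows that do not move let the fingers close. It gives the time, the measured TCP pose, the force and the opening at its end, in the units of the state.
- telemetry.get_obs(): the state, without advancing time (a new reading comes with each control period).
- imaging.camera(name): name is "side" or "top" or "wrist"; returns a dict with "pixels" (480x640x3 uint8, blue, green, red), "vfov" (degrees; the focal length in pixels is half the picture's height over the tangent of half this angle, whatever the lens; pixels are square), "cx", "cy" (the principal point, pixels), "distortion" ([k1, k2, p1, p2, k3] as OpenCV has them; the pictures are not rectified), "R" (3x3) and "t" (3): a world point X has camera coordinates R X + t. Camera axes: x right, y down, z forward; pixel columns grow to the right and rows downward; lengths in m; the calibration is good to about 2 mm. A picture is of the moment at which its call begins. There is no depth.
- ctrl.hand_in(): hands the job in, once; it reports no verdict.
The state is a dict: "time_s": time; "q": joint angles; "dq": joint speeds; "joint_efforts": joint torques, N m; "eef_pos": TCP position; "eef_rot": TCP orientation; "wrist_force": force on the tool from outside, world axes, zero at the start; "torque": the same for the moment, N m; "opening": opening from 0.0 (shut) to 1.0 (fully open).
Only numpy, scipy, OpenCV 4.12 (cv2) and the standard library are available. Lean on these libraries where they do the work, as an engineer would, in place of code of your own. Each camera call takes 0.05 s, during which the arm holds its last target.

TASK

Packers are to go under the two front feet of the bin rack: set the lever jack flat on the bench with its saddle centred under the marked lift pad on the rack's lower front rail, and pump the jack handle until the front feet stand clear of the bench by at least 10 mm but not more than 20 mm. Lift with the jack only, and finish still holding the jack handle pressed fully down, because the ratchet lets the load settle back when the handle comes up and someone else will then slip the packers in. Leave the two packers, the loose bin and the wrench where they lie.

Things in the scene. Friction and masses are not known exactly. Their poses are not given: they have to be found in the camera images.
- rack_base: Stand of the bin rack: dark steel frame 340 wide, 270 mm high, 2 tiers of 3 steel bins, about 5.5 kg. Origin: on the bench right below the lift pad while the rack is down; x points from the rack's front into it, z up. Front legs at x = +35, y = +155 and -155 mm; between them it is empty below the front rail (90 mm). It tips back on its rear feet, at x = +235 mm.
- rack (a joint): How far the rack is tipped back on its rear feet, rad; 0 = all four feet on the bench. The front feet rise 200 mm times this, the lift pad 235 mm times this. As it tips the pad also swings inwards, about 100 mm times this. It falls back by its own weight if not held up.
- pad (a point): Centre of the underside of the lift pad, where the jack must bear: bare steel tab 46 x 46 x 8 mm standing out from the middle of the rack's lower front rail, marked by a ring on its top face and a V of flat bar on the rail above. Underside 100 mm above the bench while the rack is down. Some 23 to 29 N lift it. Axes as rack_base, tipping with the rack.
- front_foot_left (a point): Underside of the rack's front foot at y = +155 mm; its height over the bench is the clearance (0 while the rack is down).
- front_foot_right (a point): Underside of the rack's front foot at y = -155 mm; both front feet rise together.
- jack: Ratchet lever jack, about 1.2 kg, loose: grey base plate 230 x 90 x 12 mm (x from -195 to +35 mm), on it a frame 80 x 52 mm, 71 mm high, with the toothed ram and saddle; the long handle points back. Origin: underside of the base on the saddle's axis; x from the handle end to the saddle end, y left, z up. It slides on the bench when pushed or drawn by its handle (5 to 9 N).
- saddle (a point): Centre of the top face of the jack's saddle, a steel disc 38 mm across on the ram, straight above the origin of jack; 88 mm above the underside of the base with the ram down, more by ram.
- ram (a joint): How far the ram is raised, m: starts at 0, at most 0.040. The handle's full swing feeds 20 mm, but up to 8 mm of each down stroke is lost before the pawls bite; a short stroke, anywhere in the swing, feeds in proportion. When the handle comes up the loaded ram settles back, mostly 1 to 5 mm, onto its holding pawls.
- handle (a joint): Jack handle, rad: 0 = fully up (pointing back, 0.75 rad above level; a light spring returns it there), 0.75 = fully down, level, on its stop. It swings about a cross pin along y at x = -40.5, z = 56 mm in the frame of jack. Pushing the grip down takes about 3 N on the spring alone, 8 to 15 N when lifting.
- handle_grip (a point): Middle of the handle's rubber grip, on the bar's axis, 190 mm from the cross pin: round bar 17 mm across, rubber from 145 to 230 mm from the pin, so 185 mm above the bench when up and 56 mm when down. Axes: those of the jack while the handle is up, turning with the handle. Pinch it across y from above: the jack can be slid and turned by it, then pumped.
- packer_left: Loose steel packer plate 40 x 60 x 10 mm lying just in front of the rack, left of the pad (y = +122 mm), not to be disturbed. Origin: centre of its underside.
- packer_right: The same, right of the pad (y = -122 mm).
- spare_bin: Loose open green steel bin 160 x 100 x 70 mm, not to be disturbed. Origin: centre of its underside.
- wrench: Steel wrench 190 mm long lying on the bench, not to be disturbed. Origin: centre of its underside.

How it is judged:
By the outcome, as a careful person would: the job done as asked, in the order asked, and still so for the second after the job is handed in, while the arm keeps its last pose, push and grip.
It also fails if it takes over 58 s, if anything falls off the work surface, if the arm or the gripper's body presses on something with over 40 N, if the wrist force passes 120 N, or if a joint passes its speed limit or range.

## Working session

There is one attempt and no reset: what is moved stays moved. The work goes in short steps, Python scripts to look and compute and a shell command to move; the robot and the scene stay as the last step left them, time stands still between calls to the robot, and variables do not carry over. Pictures are saved under pics/ and viewed, and the job is handed in when it is done.

```bash
ls; mkdir -p pics; python3 - <<'E'
from bench import telemetry, imaging, ctrl
import cv2
o=telemetry.get_obs()
print(o)
for n in ["side","top","wrist"]:
    c=imaging.camera(n); cv2.imwrite(f"pics/{n}0.png",c["pixels"]); print(n,c["vfov"],c["cx"],c["cy"],c["distortion"],c["R"],c["t"])
E
```

```text
pics
{'time_s': 0.0, 'q': array([-1.47928105e+00,  1.81544536e-01,  1.60801285e+00,  2.27391249e-05,
        1.35379593e+00, -2.06270474e-01]), 'dq': array([-0.0006502 ,  0.00236247,  0.00030409,  0.00161821,  0.0008748 ,
        0.00057256]), 'joint_efforts': array([ 1.48258372e-03, -4.44864535e+01, -3.51342702e+01, -2.56703670e-04,
        8.97556281e-03,  3.98976852e-05]), 'eef_pos': array([ 0.16869566, -0.54911894,  0.23037985]), 'eef_rot': array([-8.78245620e-04,  9.88935900e-01,  1.48340862e-01,  6.15660547e-05]), 'wrist_force': array([0.50389384, 0.7303982 , 0.76389404]), 'torque': array([0.0286997 , 0.01167767, 0.00750539]), 'opening': 0.9995470350480467}
side 51.518185498429034 319.9914472545711 235.67275540332443 [0.00042659 0.         0.         0.         0.        ] [[ 0.38914543  0.92109645 -0.01213115]
 [ 0.78465573 -0.33834333 -0.51946047]
 [-0.48257769  0.19262689 -0.85440836]] [-0.25425076 -0.36179858  1.4146177 ]
top 43.60551616142219 321.45445996189807 241.86605276799958 [-0.13842327  0.          0.          0.          0.        ] [[-0.00787807 -0.99996166 -0.00382221]
 [-0.99702144  0.00814806 -0.07669321]
 [ 0.07672142  0.00320663 -0.99704741]] [0.04089809 0.57433706 1.61588635]
wrist 61.34857073515829 323.49282580792124 237.54741176245412 [-0.09379429  0.          0.          0.          0.        ] [[ 0.29335504 -0.95600197 -0.00174593]
 [-0.90609566 -0.27862242  0.31837118]
 [-0.30484993 -0.09181381 -0.94796453]] [-0.57289113 -0.04178985  0.38089292]
```

View pics/side0.png

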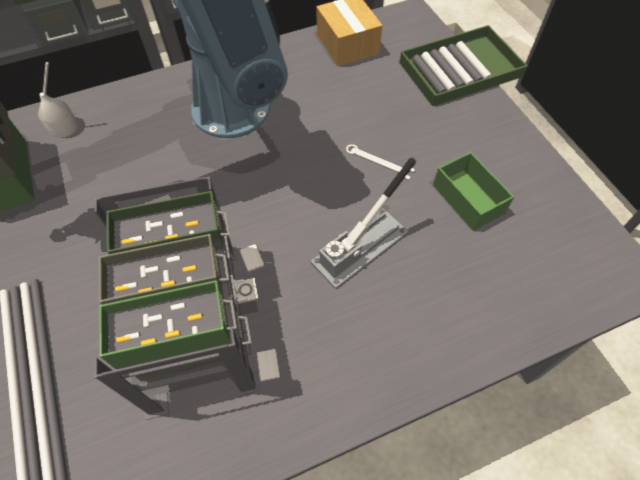

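View pics/top0.png

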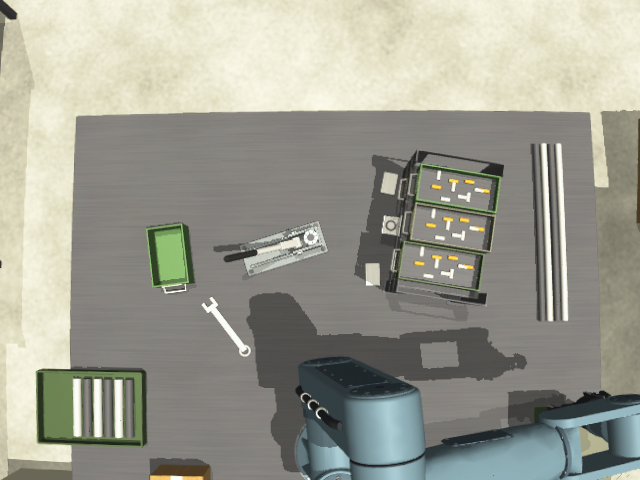

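View pics/wrist0.png

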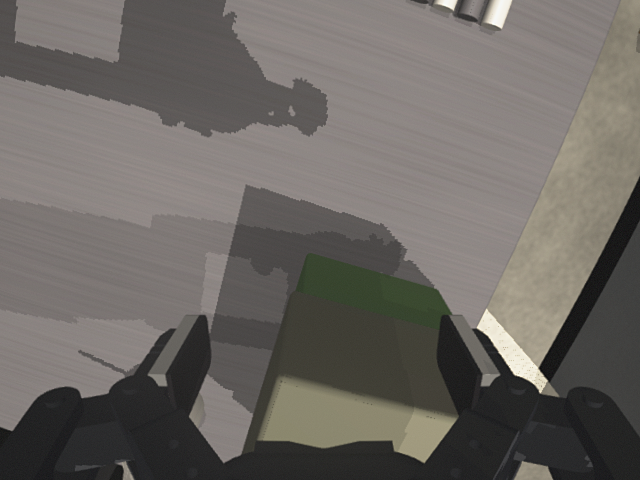

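The overviews show the jack near top (285,248) with its handle pointing left, which is +y. The rack is at (450,225), and the pad is at about (391,226). Next I'll enlarge both.

```bash
python3 - <<'E'
import cv2
t=cv2.imread("pics/top0.png"); s=cv2.imread("pics/side0.png")
cv2.imwrite("pics/t1.png",cv2.resize(t[140:300,220:420],None,fx=4,fy=3.75/3.75*4,interpolation=cv2.INTER_CUBIC)[:600])
cv2.imwrite("pics/s1.png",cv2.resize(s[140:290,220:420],None,fx=4,fy=4,interpolation=cv2.INTER_CUBIC))
cv2.imwrite("pics/s2.png",cv2.resize(s[170:400,90:290],None,fx=2.6,fy=2.6,interpolation=cv2.INTER_CUBIC))
E
```

```text
(no output)
```

View pics/t1.png

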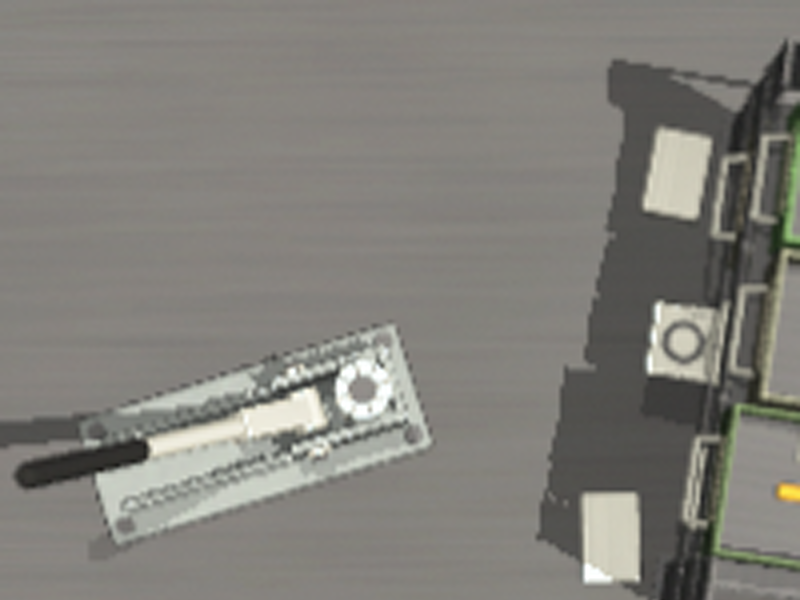

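View pics/s1.png

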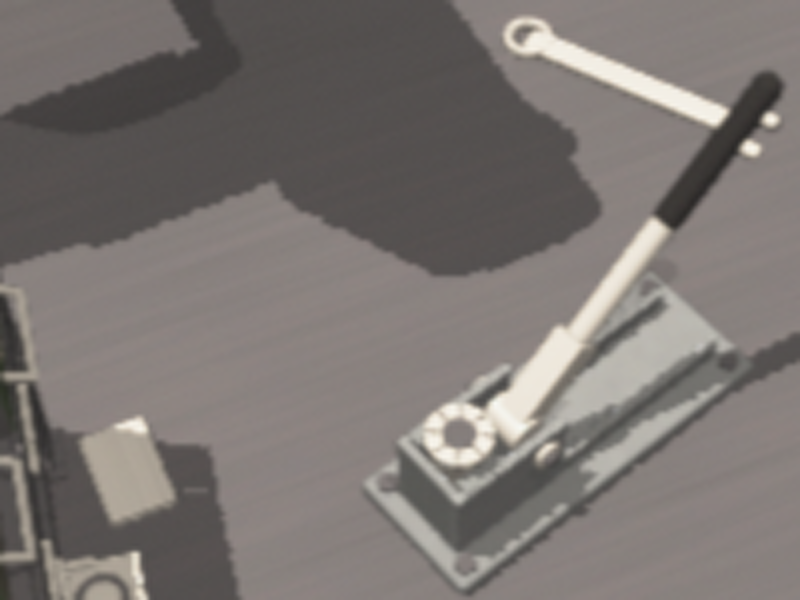

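View pics/s2.png

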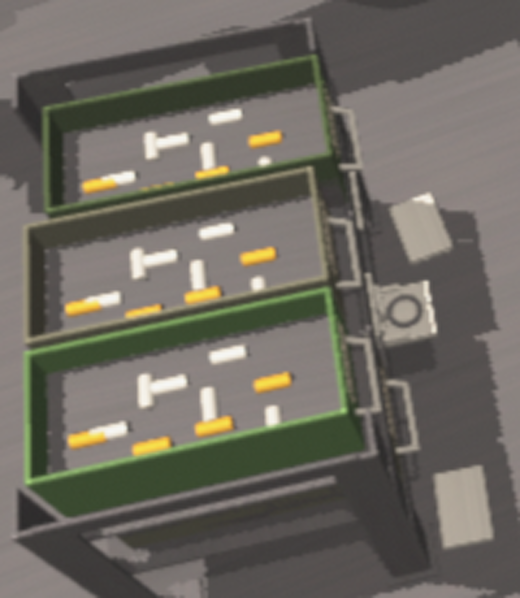

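```bash
cat > h.py <<'E'
import numpy as np, cv2
from bench import telemetry, imaging, ctrl
def ray(c,uv):
    f=240/np.tan(np.radians(c["vfov"])/2); K=np.array([[f,0,c["cx"]],[0,f,c["cy"]],[0,0,1]])
    p=cv2.undistortPoints(np.array([[uv]],float),K,np.array(c["distortion"]))[0,0]
    R=np.array(c["R"]);t=np.array(c["t"]); return -R.T@t, R.T@np.array([p[0],p[1],1])
def atz(c,uv,z):
    o,d=ray(c,uv); return o+d*(z-o[2])/d[2]
def tri(c1,u1,c2,u2):
    o1,d1=ray(c1,u1);o2,d2=ray(c2,u2); A=np.stack([d1,-d2],1); s=np.linalg.lstsq(A,o2-o1,rcond=None)[0]
    a=o1+s[0]*d1;b=o2+s[1]*d2; return (a+b)/2,np.linalg.norm(a-b)
def proj(c,X):
    f=240/np.tan(np.radians(c["vfov"])/2); K=np.array([[f,0,c["cx"]],[0,f,c["cy"]],[0,0,1]])
    return cv2.projectPoints(np.array(X,float).reshape(-1,1,3),cv2.Rodrigues(np.array(c["R"]))[0],np.array(c["t"],float),K,np.array(c["distortion"]))[0][:,0]
def crop(n,c,x,y,w,h,k):
    cv2.imwrite(f"pics/{n}.png",cv2.resize(c["pixels"][y:y+h,x:x+w],None,fx=k,fy=k,interpolation=cv2.INTER_CUBIC))
def un(u,v,x,y,k): return ((u+.5)/k-.5+x,(v+.5)/k-.5+y)
E
python3 - <<'E'
from h import *
T=imaging.camera("top");S=imaging.camera("side")
t=lambda u,v:un(u,v,220,140,4); s=lambda u,v:un(u,v,220,140,4); s2=lambda u,v:un(u,v,90,170,2.6)
print("pad",atz(T,t(685,340),.108),atz(S,s2(404,310),.108),tri(T,t(685,340),S,s2(404,310)))
print("sad",atz(T,t(363,388),.088),atz(S,s(460,433),.088),tri(T,t(363,388),S,s(460,433)))
print("tip",tri(T,t(18,475),S,s(768,80)))
print("rubber start",tri(T,t(147,450),S,s(668,222)))
for n,p in dict(a=(395,324),b=(430,440),c=(118,543),d=(80,425)).items(): print(n,atz(T,t(*p),.006))
print("packL",atz(T,t(678,173),.01),"packR",atz(T,t(612,537),.01))
for p in [(655,303),(722,305),(650,372),(713,382)]: print("padc",atz(T,t(*p),.108))
crop("t2",T,370,130,150,190,4*.8)
E
```

```text
pad [ 0.61146201 -0.14458057  0.108     ] [ 0.60758199 -0.14301977  0.108     ] (array([ 0.6108353 , -0.14348593,  0.11463983]), np.float64(0.0006937840815198737))
sad [0.58359927 0.06501929 0.088     ] [0.58125131 0.06585188 0.088     ] (array([0.58326375, 0.06492398, 0.09185587]), np.float64(2.492223777022635e-05))
tip (array([0.52037242, 0.26782618, 0.21822933]), np.float64(0.005491578563325117))
rubber start (array([0.54082815, 0.20134569, 0.1553774 ]), np.float64(0.004322380016959673))
a [0.63486681 0.04439087 0.006     ]
b [0.55432655 0.0208897  0.006     ]
c [0.48498264 0.23621536 0.006     ]
d [0.56662224 0.26262999 0.006     ]
packL [ 0.73845843 -0.15301942  0.01      ] packR [ 0.48640199 -0.10329635  0.01      ]
padc [ 0.6357766 -0.1254614  0.108    ]
padc [ 0.63416618 -0.16913467  0.108     ]
padc [ 0.59078172 -0.12146266  0.108     ]
padc [ 0.58395419 -0.16232194  0.108     ]
```

View pics/t2.png

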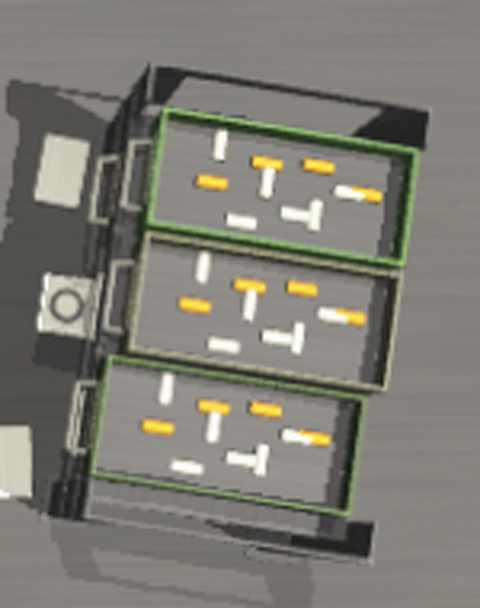

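```bash
python3 - <<'E'
from h import *
T=imaging.camera("top")
t=lambda u,v:un(u,v,370,130,3.2)
P=[atz(T,t(*p),.27) for p in [(150,65),(430,112),(372,560),(50,515)]]
for p in P: print(p)
import itertools
for i,j in [(3,0),(2,1),(0,1),(3,2)]:
    d=P[j]-P[i]; print(np.linalg.norm(d),np.degrees(np.arctan2(d[1],d[0])))
d=np.array([.73846-.4864,-.15302+.1033]);print("packers",np.degrees(np.arctan2(d[1],d[0])),np.linalg.norm(d))
print(telemetry.get_obs()["time_s"])
E
```

```text
[ 0.7710954  -0.19043453  0.27      ]
[ 0.73583339 -0.39931091  0.27      ]
[ 0.40615817 -0.34538321  0.27      ]
[ 0.44166371 -0.11081879  0.27      ]
0.33891577464927936 -13.586498731460667
0.3340568060347666 -9.290066749317182
0.21183189196976782 -99.58218792005968
0.2372364047032897 -98.60740499840104
packers -11.158604298766425 0.2569169554544814
0.3
```

```bash
cat >> h.py <<'E'
from scipy.spatial.transform import Rotation as Ro
def pose():
    o=telemetry.get_obs(); q=o["eef_rot"]; return np.array(o["eef_pos"]),Ro.from_quat([q[1],q[2],q[3],q[0]]),o
def Rdown(phi,pitch=0):
    """tool down, tool x at world angle phi deg; pitch = turn about tool y, deg"""
    f=np.radians(phi); M=np.array([[np.cos(f),np.sin(f),0],[np.sin(f),-np.cos(f),0],[0,0,-1]]).T
    M=np.stack([[np.cos(f),np.sin(f),0],[np.sin(f),-np.cos(f),0],[0,0,-1]],1)
    return Ro.from_matrix(M)*Ro.from_rotvec([0,np.radians(pitch),0])
def plan(way,Rs,n,p0=None,R0=None):
    """way: end pos, Rs end rot; straight+slerp"""
    p,R,_=pose()
    if p0 is not None:p=p0
    if R0 is not None:R=R0
    dr=(R.inv()*Rs).as_rotvec()/n; dp=(np.array(way)-p)/n
    out=[]
    for i in range(n):
        Ri=R*Ro.from_rotvec(dr*i); out.append([round(float(x),3) for x in np.r_[Ri.inv().apply(dp)/.2,dr/np.pi]])
    print("[["+",".join(map(str,out)).replace(" ","")+"]]"); print("per row mm",np.linalg.norm(dp)*1e3,"deg",np.degrees(np.linalg.norm(dr)))
E
python3 - <<'E'
from h import *
p,R,o=pose()
print(R.as_matrix().round(3))
plan([.5292,.2361,.34],Rdown(107.6),20,p0=p+[0,0,.2])
E
python3 -m pendant '[[[0,0,-0.25,0,0,0],[0,0,-0.25,0,0,0],[0,0,-0.25,0,0,0],[0,0,-0.25,0,0,0]]]' 0
```

```text
[[ 0.956  0.293 -0.   ]
 [ 0.293 -0.956  0.001]
 [ 0.    -0.001 -1.   ]]
[[[0.144,-0.161,0.023,-0.0,-0.0,-0.025],[0.156,-0.149,0.023,-0.0,-0.0,-0.025],[0.167,-0.137,0.023,-0.0,-0.0,-0.025],[0.178,-0.123,0.023,-0.0,-0.0,-0.025],[0.187,-0.109,0.023,-0.0,-0.0,-0.025],[0.195,-0.094,0.023,-0.0,-0.0,-0.025],[0.202,-0.078,0.023,-0.0,-0.0,-0.025],[0.207,-0.062,0.023,-0.0,-0.0,-0.025],[0.211,-0.045,0.023,-0.0,-0.0,-0.025],[0.214,-0.028,0.023,-0.0,-0.0,-0.025],[0.216,-0.011,0.023,-0.0,-0.0,-0.025],[0.216,0.006,0.023,-0.0,-0.0,-0.025],[0.215,0.023,0.023,-0.0,-0.0,-0.025],[0.212,0.04,0.023,-0.0,-0.0,-0.025],[0.209,0.056,0.023,-0.0,-0.0,-0.025],[0.204,0.073,0.023,-0.0,-0.0,-0.025],[0.197,0.088,0.023,-0.0,-0.0,-0.025],[0.19,0.104,0.023,-0.0,-0.0,-0.025],[0.181,0.118,0.023,-0.0,-0.0,-0.025],[0.171,0.132,0.023,-0.0,-0.0,-0.025]]]
per row mm 43.45728291866929 deg 4.526842391859623
time_s: 0.8
eef_pos: [0.1684, -0.5475, 0.4302]
eef_rot: [-0.006, 0.989, 0.148, 0.0]
wrist_force: [0.7, -1.0, -0.3]
opening: 0.998
```

```bash
python3 -m pendant '[[[0.144,-0.161,0,0,0,-0.025],[0.156,-0.149,0,0,0,-0.025],[0.167,-0.137,0,0,0,-0.025],[0.178,-0.123,0,0,0,-0.025],[0.187,-0.109,0,0,0,-0.025],[0.195,-0.094,0,0,0,-0.025],[0.202,-0.078,0,0,0,-0.025],[0.207,-0.062,0,0,0,-0.025],[0.211,-0.045,0,0,0,-0.025],[0.214,-0.028,0,0,0,-0.025]]]'
python3 - <<'E'
from h import *
plan([.5292,.2361,.31],Rdown(107.6),12)
E
```

```text
time_s: 2.05
eef_pos: [0.349, -0.1448, 0.4377]
eef_rot: [0.0, 0.852, 0.524, 0.002]
wrist_force: [0.8, 0.1, 0.8]
opening: 1.0
[[[0.175,-0.005,0.054,0.0,-0.0,-0.021],[0.175,0.007,0.054,0.0,-0.0,-0.021],[0.175,0.018,0.054,0.0,-0.0,-0.021],[0.173,0.029,0.054,0.0,-0.0,-0.021],[0.171,0.04,0.054,0.0,-0.0,-0.021],[0.168,0.051,0.053,0.0,-0.0,-0.021],[0.164,0.062,0.053,0.0,-0.0,-0.021],[0.16,0.072,0.053,0.0,-0.0,-0.021],[0.155,0.083,0.053,0.0,-0.0,-0.021],[0.149,0.092,0.053,0.0,-0.0,-0.021],[0.143,0.102,0.053,0.0,-0.0,-0.021],[0.136,0.111,0.053,0.0,-0.0,-0.021]]]
per row mm 36.688396526082734 deg 3.7038692154783233
```

```bash
python3 -m pendant '[[[0.175,-0.005,0.054,0,0,-0.021],[0.175,0.007,0.054,0,0,-0.021],[0.175,0.018,0.054,0,0,-0.021],[0.173,0.029,0.054,0,0,-0.021],[0.171,0.04,0.054,0,0,-0.021],[0.168,0.051,0.053,0,0,-0.021],[0.164,0.062,0.053,0,0,-0.021],[0.16,0.072,0.053,0,0,-0.021],[0.155,0.083,0.053,0,0,-0.021],[0.149,0.092,0.053,0,0,-0.021],[0.143,0.102,0.053,0,0,-0.021],[0.136,0.111,0.053,0,0,-0.021]]]'
python3 - <<'E'
from h import *
plan([.5292,.2361,.25],Rdown(107.6),3)
c=imaging.camera("wrist");cv2.imwrite("pics/w1.png",c["pixels"])
c=imaging.camera("top");cv2.imwrite("pics/t3.png",c["pixels"])
E
```

```text
time_s: 3.55
eef_pos: [0.5257, 0.2545, 0.3083]
eef_rot: [0.005, 0.572, 0.82, 0.002]
wrist_force: [0.0, 0.3, -0.2]
opening: 0.997
[[[-0.03,-0.006,0.097,0.001,0.001,0.005],[-0.03,-0.005,0.097,0.001,0.001,0.005],[-0.031,-0.005,0.097,0.001,0.001,0.005]]]
per row mm 20.403880825636165 deg 0.890798542213924
```

View pics/w1.png

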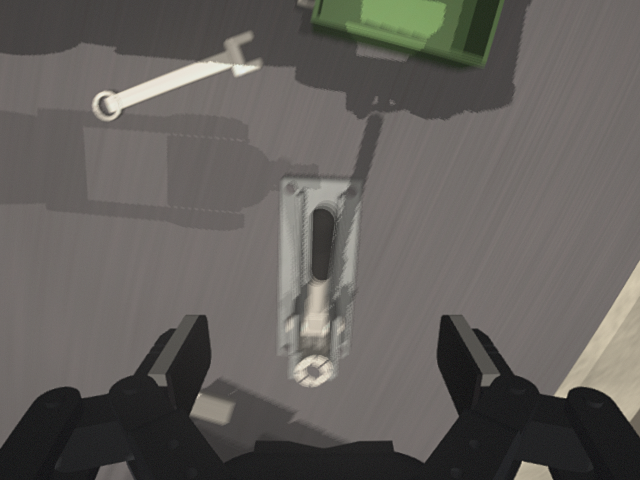

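View pics/t3.png

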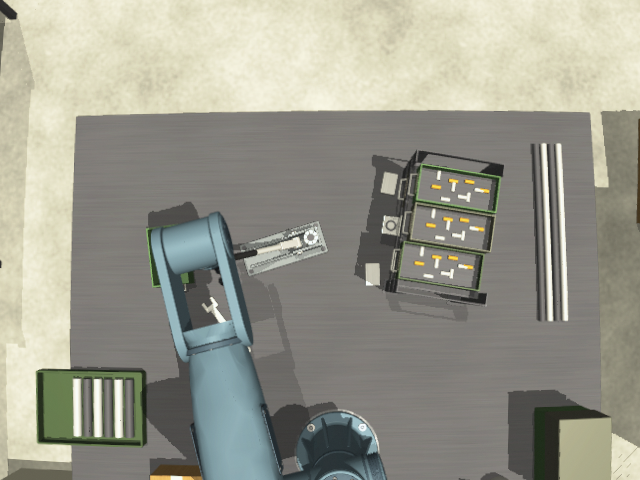

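```bash
python3 - <<'E'
from h import *
c=imaging.camera("wrist")
print("saddle",atz(c,(313,371),.088))
print("tip",atz(c,(322,208),.213),"start",atz(c,(320,281),.155), "base", [atz(c,p,.012) for p in [(281,180),(364,180)]])
pin=np.array([.5835,.065])
print(proj(c,[[.5292,.2361,.1855]]))
E
python3 -m pendant '[[[-0.03,-0.005,0.15,0.001,0.001,0.005],[-0.03,-0.005,0.15,0.001,0.001,0.005],[-0.03,-0.005,0.1,0.001,0.001,0.005]]]'
python3 - <<'E'
from h import *
plan([.5292,.2361,.1665],Rdown(107.6),3)
E
```

```text
saddle [0.58145545 0.07320664 0.088     ]
tip [0.51664419 0.27622749 0.213     ] start [0.54127552 0.20518304 0.155     ] base [array([0.48241576, 0.24128642, 0.012     ]), array([0.56741714, 0.27259482, 0.012     ])]
[[318.90945334 256.2806637 ]]
time_s: 4.08
eef_pos: [0.5297, 0.2347, 0.2291]
eef_rot: [-0.001, 0.593, 0.805, 0.002]
wrist_force: [1.1, -0.6, 0.4]
opening: 1.0
[[[0.002,-0.0,0.104,0.0,-0.0,-0.001],[0.002,-0.0,0.104,0.0,-0.0,-0.001],[0.002,-0.0,0.104,0.0,-0.0,-0.001]]]
per row mm 20.887059234318475 deg 0.13396357275356988
```

```bash
python3 -m pendant '[[[0.002,0,0.104,0,0,0],[0.002,0,0.104,0,0,0],[0.002,0,0.104,0,0,0],[0,0,0,0,0,0]]]'
python3 - <<'E'
from h import *
c=imaging.camera("wrist");cv2.imwrite("pics/w2.png",c["pixels"])
E
```

```text
time_s: 4.58
eef_pos: [0.5296, 0.2322, 0.1653]
eef_rot: [-0.0, 0.596, 0.803, 0.002]
wrist_force: [-0.1, 1.3, 0.1]
opening: 1.001
```

View pics/w2.png

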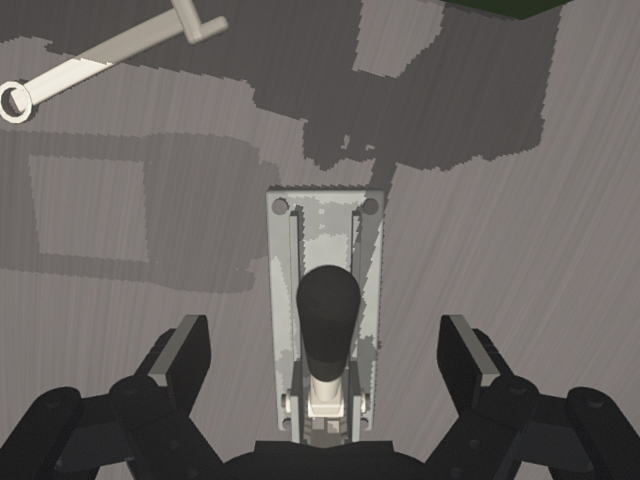

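The bar at (328,325) sits between the pads at (205,340) and (440,340), near enough centred, so I'm closing.

```bash
python3 -m pendant '[[[0,0,0,0,0,0],[0,0,0,0,0,0],[0,0,0,0,0,0],[0,0,0,0,0,0],[0,0,0,0,0,0],[0,0,0,0,0,0]]]' 1
python3 - <<'E'
from h import *
c=imaging.camera("wrist");cv2.imwrite("pics/w3.png",c["pixels"])
E
```

```text
time_s: 5.38
eef_pos: [0.5314, 0.2321, 0.1704]
eef_rot: [0.002, 0.596, 0.803, 0.004]
wrist_force: [-2.0, -0.8, 1.5]
opening: 0.177
```

View pics/w3.png

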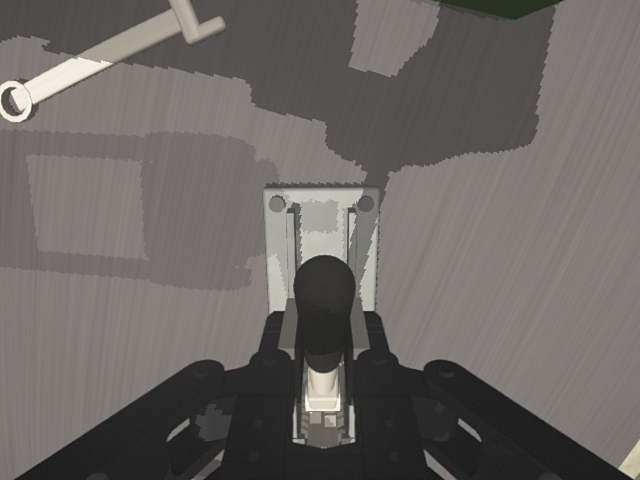

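```bash
cat > j.py <<'E'
from h import *
def target(J0,y0,J1,y1):
    p,R,_=pose(); f=np.radians(y1-y0); M=np.array([[np.cos(f),-np.sin(f)],[np.sin(f),np.cos(f)]])
    t=np.array(J1)+M@(p[:2]-np.array(J0)); x=R.as_matrix()[:,0]; phi=np.degrees(np.arctan2(x[1],x[0]))
    return [t[0],t[1],p[2]],phi+y1-y0
def ahead(P,y,d): return np.array(P)+d*np.array([np.cos(np.radians(y)),np.sin(np.radians(y))])
E
python3 - <<'E'
from j import *
P=[.6105,-.144]
t,phi=target([.5835,.065],-72.4,ahead(P,-99.8,-.07),-99.8); print(t,phi)
plan(t,Rdown(phi),12)
E
```

```text
[np.float64(0.6531070490464426), np.float64(0.09732863982551095), np.float64(0.1704090551751235)] 79.45768869636488
[[[-0.068,0.032,0.0,0.0,-0.0,0.013],[-0.067,0.035,0.0,0.0,-0.0,0.013],[-0.066,0.038,0.0,0.0,-0.0,0.013],[-0.064,0.04,0.0,0.0,-0.0,0.013],[-0.062,0.043,0.0,0.0,-0.0,0.013],[-0.061,0.045,0.0,0.0,-0.0,0.013],[-0.059,0.048,0.0,0.0,-0.0,0.013],[-0.057,0.05,0.0,0.0,-0.0,0.013],[-0.055,0.052,0.0,0.0,-0.0,0.013],[-0.053,0.054,0.0,0.0,-0.0,0.013],[-0.051,0.056,0.0,0.0,-0.0,0.013],[-0.048,0.058,0.0,0.0,-0.0,0.013]]]
per row mm 15.133301880962923 deg 2.2836023066964666
```

```bash
python3 -m pendant '[[[-0.068,0.032,0,0,0,0.013],[-0.067,0.035,0,0,0,0.013],[-0.066,0.038,0,0,0,0.013],[-0.064,0.04,0,0,0,0.013],[-0.062,0.043,0,0,0,0.013],[-0.061,0.045,0,0,0,0.013]]]'
python3 - <<'E'
from h import *
c=imaging.camera("wrist");cv2.imwrite("pics/w4.png",c["pixels"])
c=imaging.camera("top");crop("t4",c,180,120,280,210,2.8)
E
```

```text
time_s: 6.18
eef_pos: [0.5951, 0.1786, 0.1746]
eef_rot: [-0.005, 0.691, 0.723, 0.016]
wrist_force: [-1.1, 9.3, 3.2]
opening: 0.174
```

View pics/w4.png

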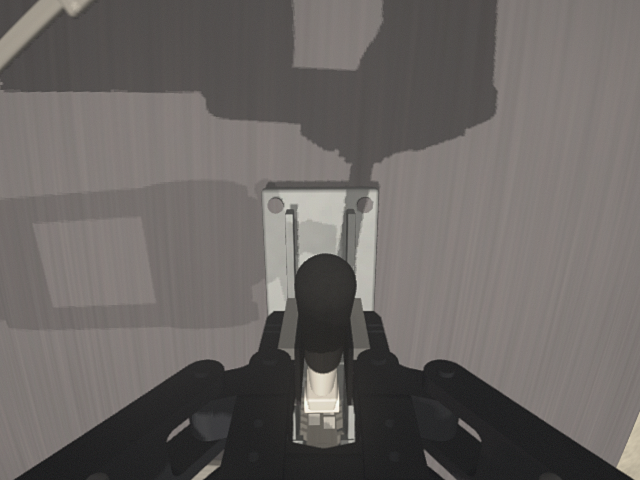

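View pics/t4.png

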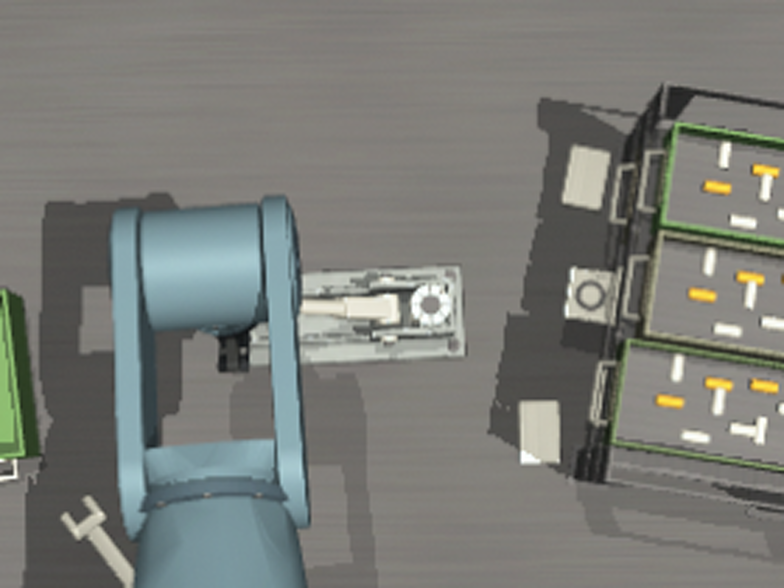

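The jack follows rigidly and stays flat: the saddle is at (431,303) in the crop and the pad ring at (590,295). I'll re-measure and carry on.

```bash
python3 - <<'E'
from j import *
T=imaging.camera("top")
s=atz(T,un(431,303,180,120,2.8),.088);pd=atz(T,un(590,295,180,120,2.8),.108);print(s,pd)
p,R,_=pose(); x=R.as_matrix()[:,0]; phi=np.degrees(np.arctan2(x[1],x[0])); print(phi, R.as_matrix()[:,2])
y0=-72.4+phi-106.86; print(y0)
# pred from rigid
t,ph=target(s[:2],y0,ahead([.6105,-.144],-99.8,-.05),-99.8); t[2]=.172;print(t,ph)
plan(t,Rdown(ph),10)
E
```

```text
[0.6061041  0.00388667 0.088     ] [ 0.6103993  -0.14330579  0.108     ]
92.67519221230557 [ 0.01530461  0.02827342 -0.99948306]
-86.58480778769443
[np.float64(0.6478559567333408), np.float64(0.0765474918187129), 0.172] 79.46000000000001
[[[-0.052,0.024,-0.0,0.0,-0.001,0.007],[-0.051,0.025,0.0,0.0,-0.001,0.007],[-0.05,0.026,0.0,0.0,-0.001,0.007],[-0.05,0.028,0.0,0.0,-0.001,0.007],[-0.049,0.029,0.0,0.0,-0.001,0.007],[-0.048,0.03,0.001,0.0,-0.001,0.007],[-0.048,0.031,0.001,0.0,-0.001,0.007],[-0.047,0.032,0.001,0.0,-0.001,0.007],[-0.046,0.033,0.001,0.0,-0.001,0.007],[-0.045,0.034,0.001,0.0,-0.001,0.007]]]
per row mm 11.37101408342423 deg 1.3329459110311181
```

```bash
python3 -m pendant '[[[-0.052,0.024,0,0,-0.001,0.007],[-0.051,0.025,0,0,-0.001,0.007],[-0.05,0.026,0,0,-0.001,0.007],[-0.05,0.028,0,0,-0.001,0.007],[-0.049,0.029,0,0,-0.001,0.007],[-0.048,0.03,0.001,0,-0.001,0.007],[-0.048,0.031,0.001,0,-0.001,0.007],[-0.047,0.032,0.001,0,-0.001,0.007],[-0.046,0.033,0.001,0,-0.001,0.007],[-0.045,0.034,0.001,0,-0.001,0.007],[0,0,0,0,0,0]]]'
python3 - <<'E'
from h import *
c=imaging.camera("side");crop("s5",c,170,170,200,150,4)
c=imaging.camera("top");crop("t5",c,240,150,200,150,4)
E
```

```text
time_s: 7.7
eef_pos: [0.6489, 0.1005, 0.1758]
eef_rot: [-0.005, 0.763, 0.646, 0.018]
wrist_force: [-1.5, -1.4, -5.0]
opening: 0.173
```

View pics/s5.png

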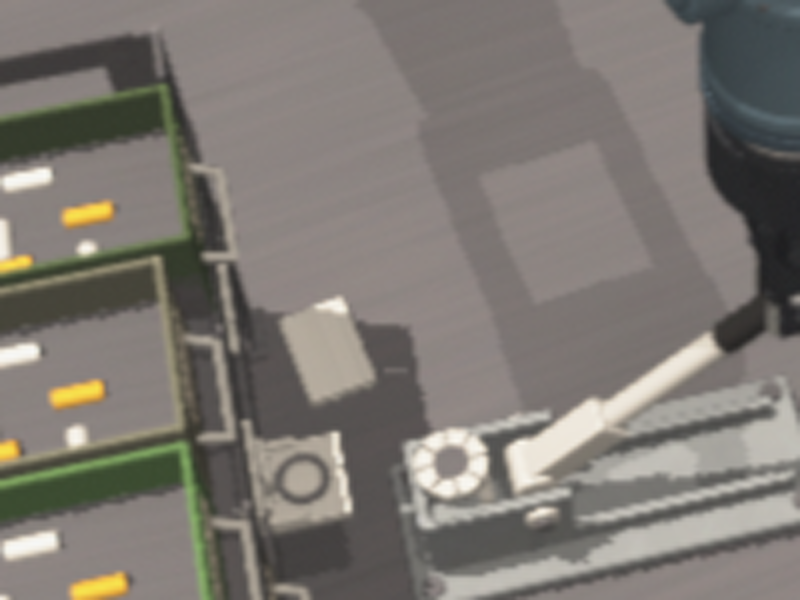

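View pics/t5.png

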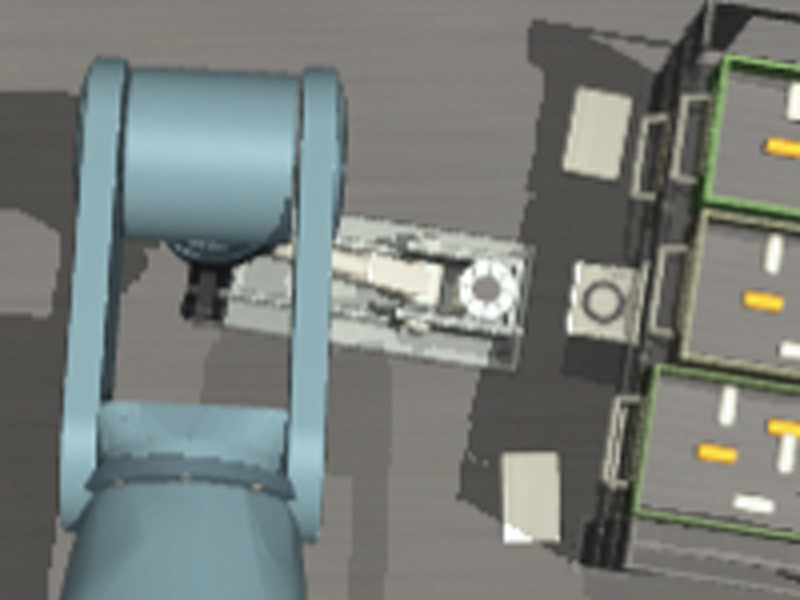

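Jack is now nearly in line: saddle (487,290) and pad ring (603,301) in the top crop; (450,463) and (301,480) in the side crop.

```bash
python3 - <<'E'
from j import *
T=imaging.camera("top");S=imaging.camera("side")
t=lambda u,v:un(u,v,240,150,4); s=lambda u,v:un(u,v,170,170,4)
st=atz(T,t(487,290),.088);ss=atz(S,s(450,463),.088);pt=atz(T,t(603,301),.108);ps=atz(S,s(301,480),.108)
print("sad",st,ss,tri(T,t(487,290),S,s(450,463)));print("pad",pt,ps,tri(T,t(603,301),S,s(301,480)))
print("base corners",atz(T,t(530,246),.012),atz(T,t(516,370),.012),atz(S,s(400,462),.012))
p,R,_=pose(); x=R.as_matrix()[:,0]; phi=np.degrees(np.arctan2(x[1],x[0]));print(phi,phi-72.4-106.86,R.as_matrix()[:,2])
E
```

```text
sad [ 0.62075429 -0.06924653  0.088     ] [ 0.62008144 -0.06965063  0.088     ] (array([ 0.62058344, -0.0694643 ,  0.08888143]), np.float64(0.0005677853022960508))
pad [ 0.61081909 -0.14326666  0.108     ] [ 0.60889893 -0.14388601  0.108     ] (array([ 0.61042615, -0.14344803,  0.11078719]), np.float64(0.0010072734511806774))
base corners [ 0.65940413 -0.10424244  0.012     ] [ 0.57365325 -0.09332359  0.012     ] [ 0.57205869 -0.08768302  0.012     ]
80.54631481226697 -98.71368518773303 [ 0.02046884  0.03157518 -0.99929177]
```

```bash
python3 - <<'E'
from j import *
J0=np.array([.6203,-.0696]);P=ahead(np.array([.6099,-.1437]),-99.3,.0015)
t,ph=target(J0,-98.3,P,-99.3); t[2]=.174;print(t,ph)
plan(t,Rdown(ph,1.5),8)
E
```

```text
[np.float64(0.640956826496801), np.float64(0.024452609495939276), 0.174] 79.54631481226697
[[[-0.048,0.003,-0.001,0.001,-0.0,0.001],[-0.048,0.003,-0.0,0.001,-0.0,0.001],[-0.048,0.003,-0.0,0.001,-0.0,0.001],[-0.048,0.003,-0.0,0.001,-0.0,0.001],[-0.048,0.003,-0.0,0.001,-0.0,0.001],[-0.048,0.004,-0.0,0.001,-0.0,0.001],[-0.048,0.004,-0.0,0.001,-0.0,0.001],[-0.048,0.004,-0.0,0.001,-0.0,0.001]]]
per row mm 9.563216048583016 deg 0.1729896460271306
```

```bash
python3 -m pendant '[[[-0.048,0.003,0,0,0,0.001],[-0.048,0.003,0.002,0,0,0.001],[-0.048,0.003,0.002,0,0,0.001],[-0.048,0.003,0.002,0,0,0.001],[-0.048,0.003,0.002,0,0,0.001],[-0.048,0.004,0.002,0,0,0.001],[-0.048,0.004,0.002,0,0,0.001]]]'
python3 - <<'E'
from h import *
c=imaging.camera("side");crop("s6",c,170,170,200,150,4)
c=imaging.camera("top");crop("t6",c,240,150,200,150,4)
E
```

```text
time_s: 8.78
eef_pos: [0.6473, 0.0461, 0.1806]
eef_rot: [-0.007, 0.767, 0.64, 0.032]
wrist_force: [1.8, 8.7, 3.3]
opening: 0.179
```

View pics/s6.png

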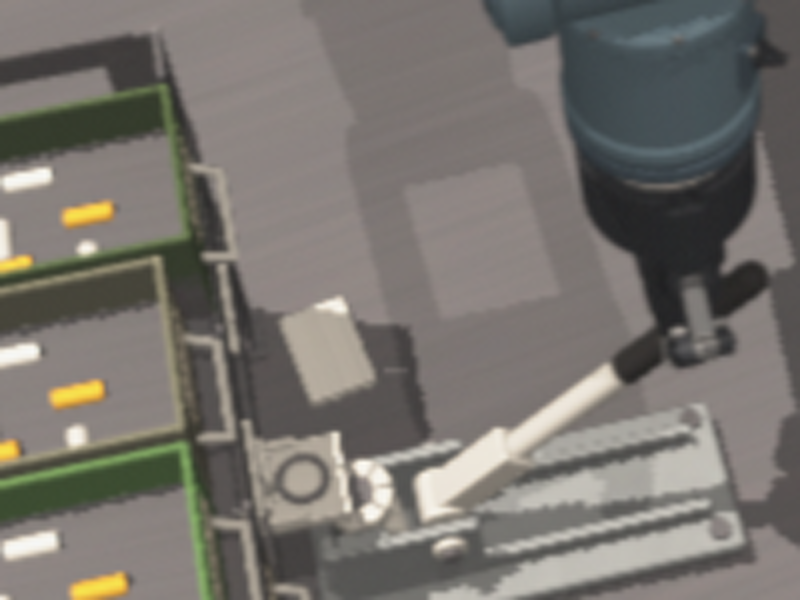

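View pics/t6.png

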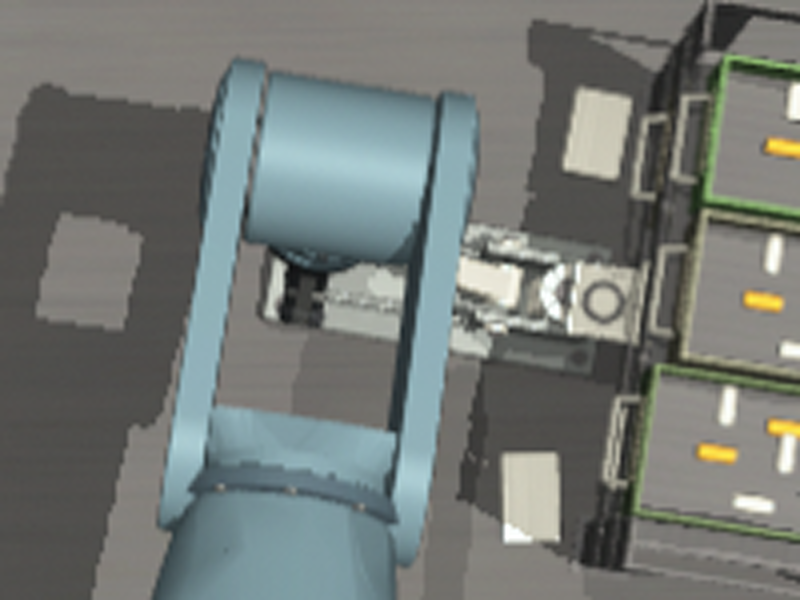

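```bash
python3 - <<'E'
from j import *
T=imaging.camera("top");S=imaging.camera("side")
t=lambda u,v:un(u,v,240,150,4); s=lambda u,v:un(u,v,170,170,4)
a=atz(S,s(706,405),.012);b=atz(S,s(749,547),.012);print(a,b,np.linalg.norm(a-b),np.degrees(np.arctan2(*(b-a)[1::-1])))
print("front",atz(T,t(606,250),.012),atz(T,t(590,373),.012))
# rear center -> origin
for y in (-98,-100): print(ahead(((a+b)/2)[:2],y,.195))
# saddle centre from visible rim: back rim point and ring sides
print(atz(T,t(541,293),.088),atz(S,s(392,484),.088))
p,R,_=pose(); x=R.as_matrix()[:,0]; phi=np.degrees(np.arctan2(x[1],x[0]));print(phi,phi-72.4-106.86,R.as_matrix()[:,2])
E
```

```text
[0.60699998 0.08406797 0.012     ] [0.69514195 0.06964084 0.012     ] 0.08931489191152103 -9.29577828622545
front [ 0.65625624 -0.15679507  0.012     ] [ 0.5711677 -0.1442622  0.012    ]
[ 0.62393221 -0.11624787]
[ 0.61720957 -0.11518311]
[ 0.61850188 -0.10475078  0.088     ] [ 0.61946373 -0.10122609  0.088     ]
79.70546813822367 -99.55453186177634 [ 0.0394265   0.05036332 -0.99795245]
```

```bash
python3 - <<'E'
from j import *
p,R,_=pose()
t=p+np.array([-.004-.0038,-.0225,-.004])
plan(t,Rdown(79.7),4)
E
```

```text
[[[-0.03,-0.005,0.003,0.002,-0.005,-0.0],[-0.03,-0.005,0.004,0.002,-0.005,-0.0],[-0.03,-0.005,0.004,0.002,-0.005,-0.0],[-0.029,-0.005,0.005,0.002,-0.005,-0.0]]]
per row mm 6.03681414323814 deg 0.9168515230772794
```

```bash
python3 -m pendant '[[[-0.03,-0.006,0.004,0.002,-0.005,0],[-0.03,-0.006,0.004,0.002,-0.005,0],[-0.03,-0.006,0.004,0.002,-0.005,0],[-0.024,-0.006,0.004,0.002,-0.004,0],[0,0,0,0,0,0]]]'
python3 - <<'E'
from h import *
c=imaging.camera("side");crop("s7",c,170,170,200,150,4)
c=imaging.camera("top");crop("t7",c,240,150,200,150,4)
p,R,_=pose(); print(R.as_matrix()[:,2])
E
```

```text
time_s: 9.6
eef_pos: [0.6399, 0.0285, 0.1775]
eef_rot: [0.002, 0.767, 0.642, 0.004]
wrist_force: [0.9, 2.8, -5.5]
opening: 0.173
[ 0.00974806  0.00200025 -0.99995049]
```

View pics/s7.png

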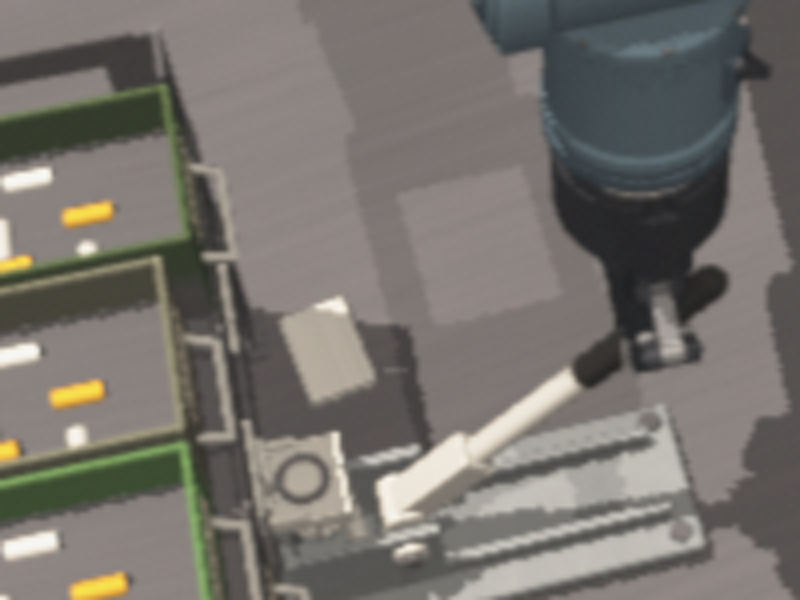

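View pics/t7.png

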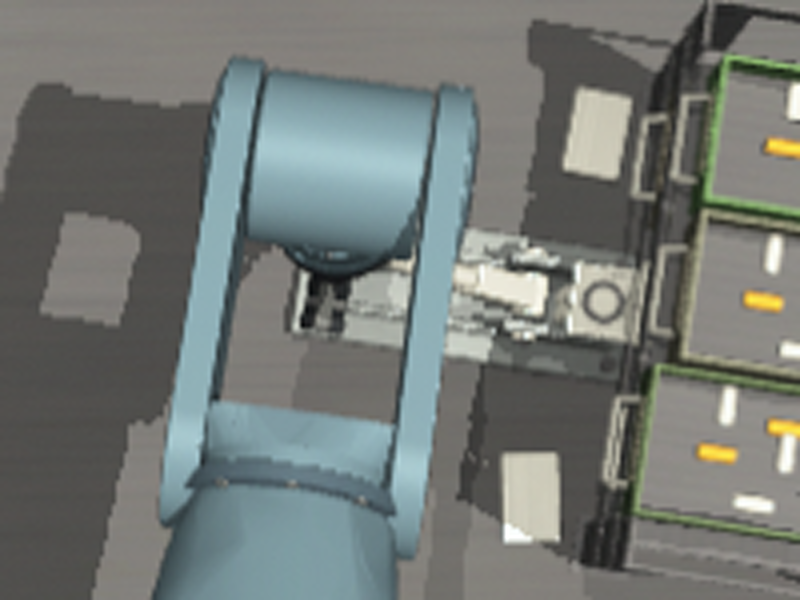

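```bash
python3 - <<'E'
from j import *
T=imaging.camera("top");S=imaging.camera("side")
t=lambda u,v:un(u,v,240,150,4); s=lambda u,v:un(u,v,170,170,4)
print("sad est",atz(T,t(591,300),.088),atz(S,s(322,498),.088))
a=atz(S,s(664,405),.012);b=atz(S,s(706,547),.012);print(a,b,np.linalg.norm(a-b),np.degrees(np.arctan2(*(b-a)[1::-1])))
print(ahead(((a+b)/2)[:2],-99.3,.195))
E
```

```text
sad est [ 0.61363034 -0.1376178   0.088     ] [ 0.61272696 -0.13682976  0.088     ]
[0.5976019  0.06220486 0.012     ] [0.6859319  0.04815285 0.012     ] 0.08944074608863997 -9.039169952255593
[ 0.61025415 -0.13725801]
```

```bash
python3 -m pendant '[[[-0.028,-0.006,0.004,0,0,0],[-0.028,-0.006,0.004,0,0,0],[0,0,0,0,0,0]]]'
python3 - <<'E'
from h import *
c=imaging.camera("side");crop("s8",c,170,170,200,150,4)
c=imaging.camera("top");crop("t8",c,240,150,200,150,4)
p,R,_=pose(); print(R.as_matrix()[:,2])
E
```

```text
time_s: 10.18
eef_pos: [0.6366, 0.0188, 0.1773]
eef_rot: [0.003, 0.767, 0.642, 0.006]
wrist_force: [1.4, 0.4, -6.9]
opening: 0.178
[ 0.01270172  0.00430562 -0.99991006]
```

View pics/s8.png

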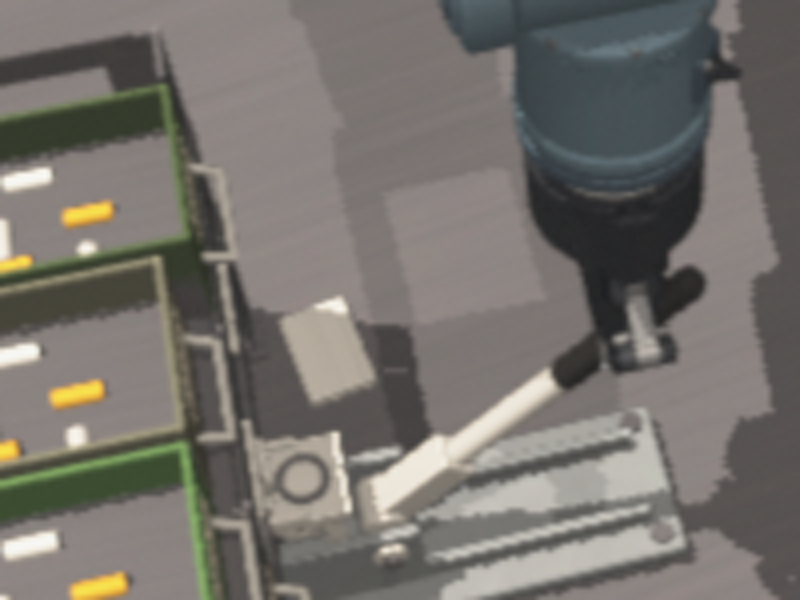

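View pics/t8.png

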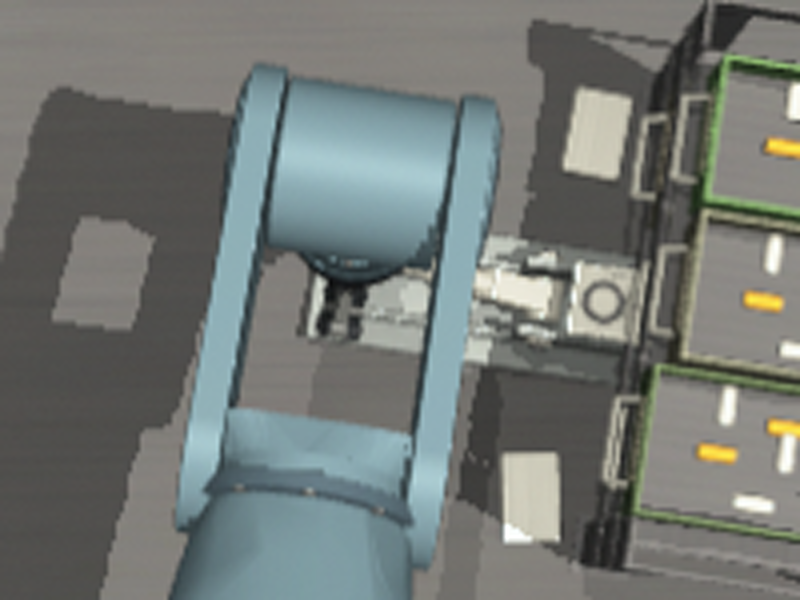

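```bash
python3 - <<'E'
from j import *
T=imaging.camera("top");S=imaging.camera("side")
t=lambda u,v:un(u,v,240,150,4); s=lambda u,v:un(u,v,170,170,4)
print("sad est",atz(T,t(604,303),.088),atz(S,s(304,502),.088))
for A,B in [((664,405),(706,547)),((645,408),(690,551))]:
  a=atz(S,s(*A),.012);b=atz(S,s(*B),.012);print(a,b,np.linalg.norm(a-b),np.degrees(np.arctan2(*(b-a)[1::-1])),ahead(((a+b)/2)[:2],-99.3,.195))
E
```

```text
sad est [ 0.61158441 -0.1461559   0.088     ] [ 0.61121457 -0.1460151   0.088     ]
[0.5976019  0.06220486 0.012     ] [0.6859319  0.04815285 0.012     ] 0.08944074608863997 -9.039169952255593 [ 0.61025415 -0.13725801]
[0.59509671 0.05154819 0.012     ] [0.68463989 0.03919289 0.012     ] 0.0903915668740415 -7.8561532698814265 [ 0.60835555 -0.14706632]
```

The force of -6.9 N in z and the grip geometry (0.84 rad rather than 0.75) suggest the pinch is holding the jack's rear up. I'll lower it along the arc and watch the force.

```bash
python3 -m pendant '[[[0.015,0,0.015,0,0,0],[0.015,0,0.015,0,0,0],[0,0,0,0,0,0]]]'
python3 - <<'E'
from h import *
c=imaging.camera("side");crop("s9",c,170,170,200,150,4)
c=imaging.camera("wrist");cv2.imwrite("pics/w9.png",c["pixels"])
p,R,_=pose(); print(R.as_matrix()[:,2])
E
```

```text
time_s: 10.75
eef_pos: [0.6377, 0.0246, 0.1708]
eef_rot: [0.003, 0.767, 0.642, 0.005]
wrist_force: [0.3, 0.1, -3.0]
opening: 0.173
[ 0.01222808  0.00247621 -0.99992217]
```

View pics/s9.png

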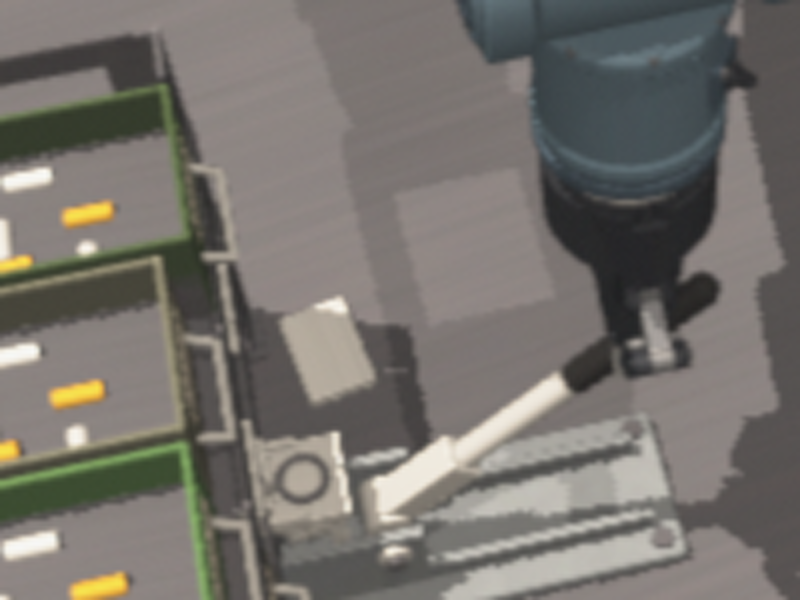

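View pics/w9.png

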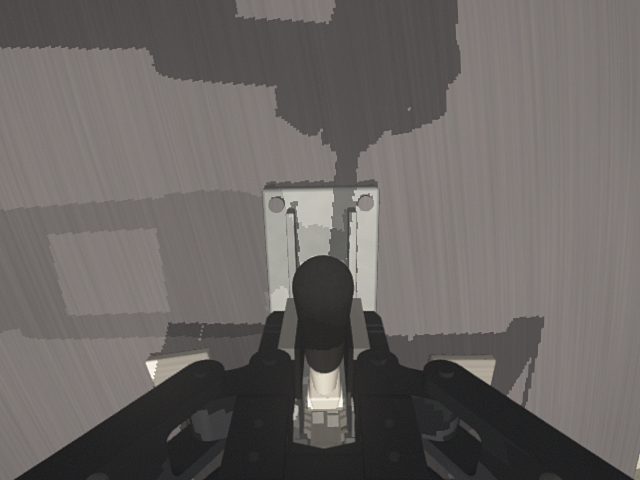

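```bash
python3 -m pendant '[[[0.01,0,0.012,0,0,0],[0.006,0,0.01,0,0,0],[0,0,0,0,0,0]]]'
python3 - <<'E'
from h import *
c=imaging.camera("side");crop("s10",c,210,220,150,100,5.3)
p,R,_=pose(); print(R.as_matrix()[:,2])
E
```

```text
time_s: 11.22
eef_pos: [0.6387, 0.0262, 0.169]
eef_rot: [0.005, 0.767, 0.642, 0.005]
wrist_force: [-4.4, -2.1, 2.0]
opening: 0.175
[ 1.33995105e-02 -7.10284329e-04 -9.99909970e-01]
```

View pics/s10.png

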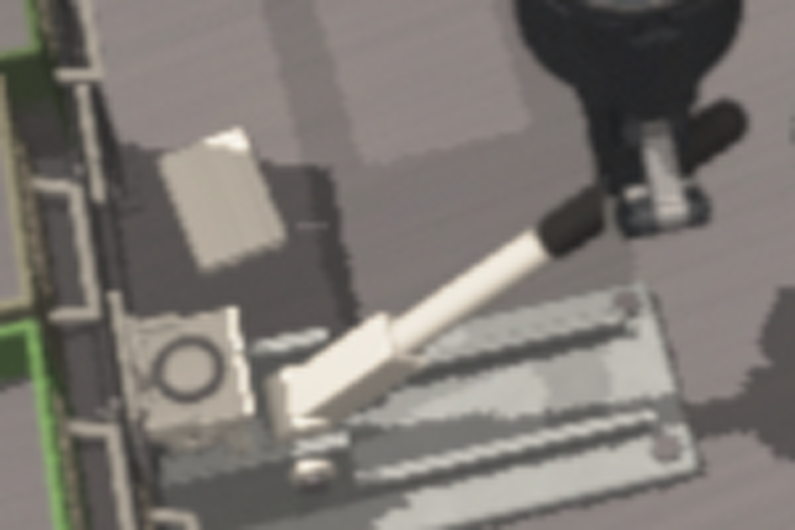

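```bash
python3 - <<'E'
from j import *
S=imaging.camera("side")
s=lambda u,v:un(u,v,210,220,5.3)
a=atz(S,s(650,285),.012);b=atz(S,s(703,468),.012);print(a,b,np.linalg.norm(a-b),np.degrees(np.arctan2(*(b-a)[1::-1])),ahead(((a+b)/2)[:2],-99.3,.195),ahead(((a+b)/2)[:2],-98,.195))
# bolt on s5: (543,518)@4 saddle(450,463); compare
s5=lambda u,v:un(u,v,170,170,4)
d=np.array(s(313,472))-np.array(s5(543,518)); print(d, np.array(s5(450,463))+d, atz(S,np.array(s5(450,463))+d,.088))
print("pad ring",atz(S,s(189,370),.108))
E
```

```text
[0.60036219 0.05260922 0.012     ] [0.68584635 0.03891398 0.012     ] 0.0865742492838744 -9.101892320848275 [ 0.61159153 -0.14667526] [ 0.61596552 -0.14734067]
[-36.7240566   9.5259434] [245.4009434 294.9009434] [ 0.61055805 -0.14627812  0.088     ]
pad ring [ 0.60873949 -0.14302868  0.108     ]
```

```bash
cat > st.py <<'E'
from h import *
import sys
def arc(th1,n,r=.190):
    p,R,o=pose(); th0=np.arcsin(min(1,(p[2]+.019-.056)/r)); th=np.linspace(th0,th1,n+1)
    rows=[[round(float(r*(np.cos(b)-np.cos(a))/.2),3),0,round(float(r*(np.sin(a)-np.sin(b))/.2),3),0,0,0] for a,b in zip(th,th[1:])]
    print("th0",th0,"z",R.as_matrix()[:,2].round(3)); print(str([rows]).replace(" ",""))
E
python3 - <<'E'
from st import *
for n in("top","side"):cv2.imwrite(f"pics/ref_{n}.png",imaging.camera(n)["pixels"])
arc(0,11)
E
```

```text
th0 0.7659903559165904 z [ 0.013 -0.    -1.   ]
[[[0.044,0,0.049,0,0,0],[0.041,0,0.052,0,0,0],[0.037,0,0.055,0,0,0],[0.033,0,0.057,0,0,0],[0.029,0,0.059,0,0,0],[0.025,0,0.061,0,0,0],[0.02,0,0.063,0,0,0],[0.016,0,0.064,0,0,0],[0.011,0,0.065,0,0,0],[0.007,0,0.066,0,0,0],[0.002,0,0.066,0,0,0]]]
```

```bash
python3 -m pendant '[[[0.042,0,0.049,0,0,0],[0.04,0,0.052,0,0,0],[0.037,0,0.055,0,0,0],[0.033,0,0.057,0,0,0],[0.029,0,0.059,0,0,0]]]'
python3 - <<'E'
from st import *
arc(0,7)
c=imaging.camera("side");crop("s11",c,210,220,150,100,5.3)
E
```

```text
time_s: 12.05
eef_pos: [0.6473, 0.0649, 0.1186]
eef_rot: [0.004, 0.767, 0.642, 0.007]
wrist_force: [-6.7, -2.5, 11.7]
opening: 0.176
th0 0.44409105295955414 z [ 0.017  0.003 -1.   ]
[[[0.024,0,0.055,0,0,0],[0.021,0,0.057,0,0,0],[0.017,0,0.058,0,0,0],[0.013,0,0.059,0,0,0],[0.01,0,0.06,0,0,0],[0.006,0,0.06,0,0,0],[0.002,0,0.06,0,0,0]]]
```

View pics/s11.png

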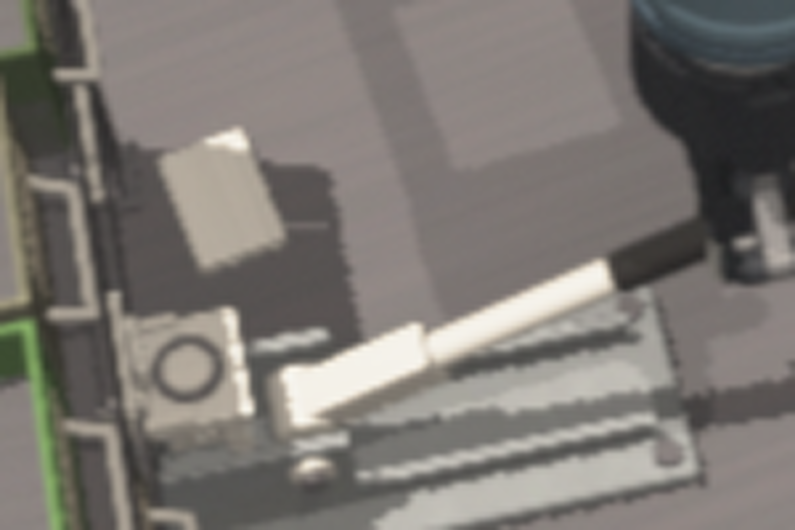

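```bash
python3 -m pendant '[[[0.024,-0.003,0.056,0,0,0],[0.021,-0.003,0.058,0,0,0],[0.017,0,0.059,0,0,0],[0.013,0,0.06,0,0,0],[0.01,0,0.061,0,0,0],[0.006,0,0.062,0,0,0],[0.002,0,0.062,0,0,0]]]'
python3 - <<'E'
from st import *
arc(0,3)
E
```

```text
time_s: 12.98
eef_pos: [0.6551, 0.0889, 0.0431]
eef_rot: [0.005, 0.767, 0.641, 0.012]
wrist_force: [-8.3, -2.9, 15.2]
opening: 0.174
th0 0.03197066342170449 z [ 0.026  0.007 -1.   ]
[[[0.0,0,0.01,0,0,0],[0.0,0,0.01,0,0,0],[0.0,0,0.01,0,0,0]]]
```

```bash
python3 -m pendant '[[[0,-0.004,0.03,0.003,0,0],[0,-0.004,0.035,0.003,0,0]]]'
python3 - <<'E'
from st import *
arc(0,3)
for n in("top","side"):
  c=imaging.camera(n);cv2.imwrite(f"pics/a1_{n}.png",c["pixels"])
  if n=="side":crop("s12",c,170,190,200,150,4)
  else: crop("t12",c,240,140,270,200,2.9)
E
```

```text
time_s: 13.22
eef_pos: [0.6551, 0.0897, 0.0333]
eef_rot: [-0.001, 0.767, 0.641, 0.007]
wrist_force: [-14.5, -1.6, 32.9]
opening: 0.172
th0 -0.01927987879992149 z [ 0.009  0.011 -1.   ]
[[[0.0,0,-0.006,0,0,0],[0.0,0,-0.006,0,0,0],[0.0,0,-0.006,0,0,0]]]
```

View pics/s12.png

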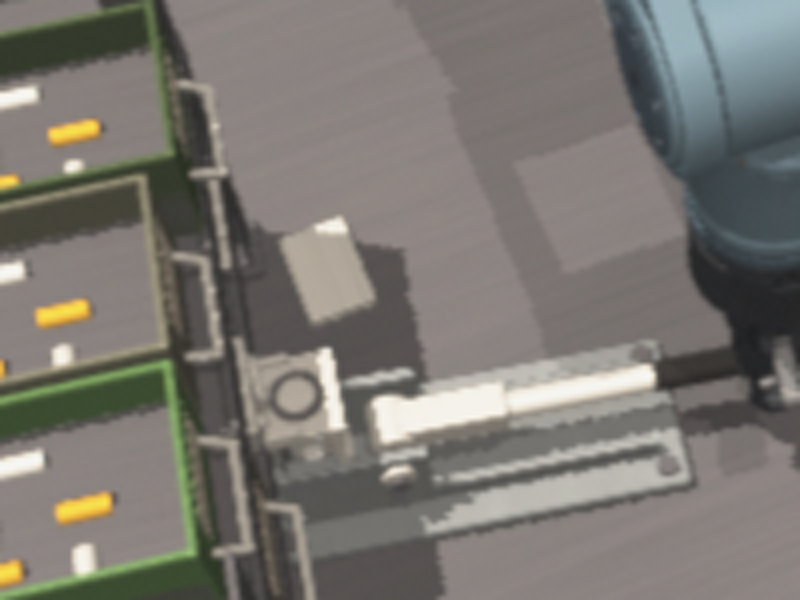

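View pics/t12.png

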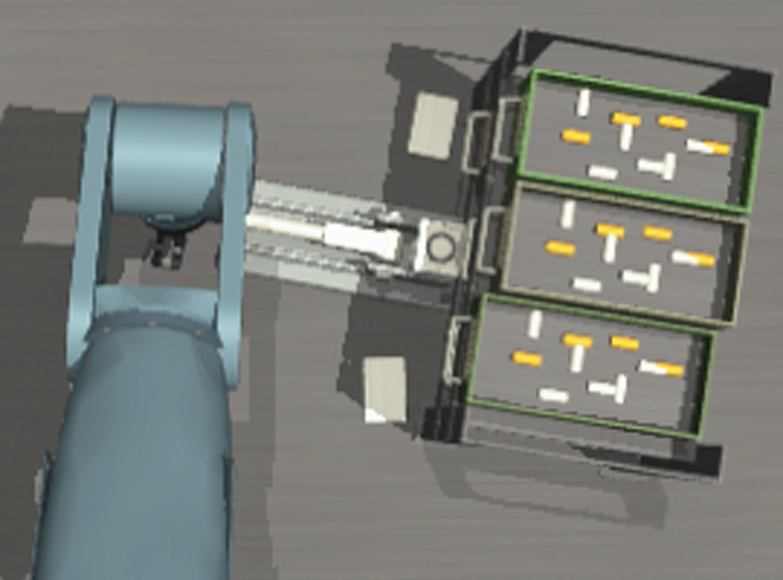

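```bash
cat > tilt.py <<'E'
from h import *
P=np.array([.6102,-.1438,0]); yw=np.radians(-99.6)
X=np.array([np.cos(yw),np.sin(yw),0]);Y=np.array([-np.sin(yw),np.cos(yw),0]);Z=np.array([0,0,1.])
def tipped(pr,a):
    d=np.array([pr[0]-.235,pr[2]]); x=.235+d[0]*np.cos(a)+d[1]*np.sin(a); z=-d[0]*np.sin(a)+d[1]*np.cos(a)
    return P+x*X+pr[1]*Y+z*Z
def rackpt(c,uv,z):
    w=atz(c,uv,z)-P; return np.array([w@X,w@Y,z])
# features picked on ref pictures: (u,v,z)
F={"top":[(391.0,224.9,.108),(416.9,150.8,.27),(385.8,290.4,.27),(503.8,164.6,.27)],
   "side":[(245.2,289.4,.108)]}
def measure(tag):
    for n in("top","side"):
        c=imaging.camera(n); a=cv2.imread("pics/ref_%s.png"%n,0); b=cv2.cvtColor(c["pixels"],cv2.COLOR_BGR2GRAY)
        cv2.imwrite(f"pics/{tag}_{n}.png",c["pixels"])
        pts=np.array([f[:2] for f in F[n]],np.float32).reshape(-1,1,2)
        q,st,e=cv2.calcOpticalFlowPyrLK(a,b,pts,None,winSize=(15,15),maxLevel=2)
        for f,u,v,s,er in zip(F[n],pts[:,0],q[:,0],st[:,0],e[:,0]):
            pr=rackpt(c,u,f[2]); al=np.linspace(-.02,.15,341); pp=proj(c,[tipped(pr,x) for x in al]); base=proj(c,[tipped(pr,0)])[0]
            d=np.linalg.norm(pp-base-(v-u),axis=1); i=d.argmin()
            print(n,f[2],pr.round(3),"flow",(v-u).round(2),"tilt %.4f clear %.1f mm res %.2f px err %.1f"%(al[i],200*al[i],d[i],er))
E
python3 -c "
from tilt import *
measure('a1')"
```

```text
top 0.108 [0.001 0.001 0.108] flow [ 1.43 -0.04] tilt 0.0275 clear 5.5 mm res 0.03 px err 10.5
top 0.27 [0.02  0.165 0.27 ] flow [ 2.72 -0.26] tilt 0.0215 clear 4.3 mm res 0.23 px err 4.0
top 0.27 [-0.003 -0.171  0.27 ] flow [0.24 0.04] tilt 0.0020 clear 0.4 mm res 0.01 px err 4.1
top 0.27 [0.23  0.167 0.27 ] flow [2.51 0.41] tilt 0.0230 clear 4.6 mm res 0.03 px err 2.1
side 0.108 [-0.    -0.002  0.108] flow [-1.92 -0.74] tilt 0.0255 clear 5.1 mm res 0.26 px err 5.3
```

```bash
python3 -m pendant '[[[0,-0.02,-0.04,0,0,0],[-0.004,-0.01,-0.06,0,0,0],[-0.008,0,-0.063,0,0,0],[-0.013,0,-0.063,0,0,0],[-0.018,0,-0.062,0,0,0]]]'
python3 - <<'E'
from st import *
arc(.65,6)
E
```

```text
time_s: 14.05
eef_pos: [0.6519, 0.081, 0.0953]
eef_rot: [0.002, 0.769, 0.639, 0.013]
wrist_force: [3.1, -1.5, -2.3]
opening: 0.173
th0 0.31183370908418184 z [ 0.022  0.014 -1.   ]
[[[-0.018,0,-0.05,0,0,0],[-0.021,0,-0.049,0,0,0],[-0.023,0,-0.048,0,0,0],[-0.026,0,-0.047,0,0,0],[-0.029,0,-0.045,0,0,0],[-0.031,0,-0.044,0,0,0]]]
```

```bash
python3 -m pendant '[[[-0.018,0,-0.051,0,0,0],[-0.021,0,-0.05,0,0,0],[-0.023,0,-0.049,0,0,0],[-0.026,0,-0.048,0,0,0],[-0.029,0,-0.046,0,0,0],[-0.031,0,-0.045,0,0,0]]]'
sed -i 's/(385.8,290.4,.27)/(398.5,242.3,.25)/' tilt.py
python3 - <<'E'
from st import *
from tilt import measure
measure("a2")
c=imaging.camera("side");crop("s13",c,170,190,200,150,4)
arc(.3,6)
E
```

```text
time_s: 14.8
eef_pos: [0.6448, 0.0479, 0.1556]
eef_rot: [0.002, 0.769, 0.639, 0.012]
wrist_force: [2.7, -6.4, -5.0]
opening: 0.175
top 0.108 [0.001 0.001 0.108] flow [ 0.38 -0.02] tilt 0.0075 clear 1.5 mm res 0.01 px err 6.0
top 0.27 [0.02  0.165 0.27 ] flow [ 0.87 -0.11] tilt 0.0070 clear 1.4 mm res 0.09 px err 1.9
top 0.25 [ 0.011 -0.054  0.25 ] flow [0.71 0.09] tilt 0.0060 clear 1.2 mm res 0.03 px err 5.5
top 0.27 [0.23  0.167 0.27 ] flow [0.8  0.12] tilt 0.0070 clear 1.4 mm res 0.02 px err 1.2
side 0.108 [-0.    -0.002  0.108] flow [-0.56 -0.23] tilt 0.0075 clear 1.5 mm res 0.07 px err 2.5
th0 0.6745912103717587 z [ 0.022  0.012 -1.   ]
[[[0.036,0,0.047,0,0,0],[0.033,0,0.05,0,0,0],[0.029,0,0.052,0,0,0],[0.026,0,0.053,0,0,0],[0.023,0,0.055,0,0,0],[0.019,0,0.056,0,0,0]]]
```

View pics/s13.png

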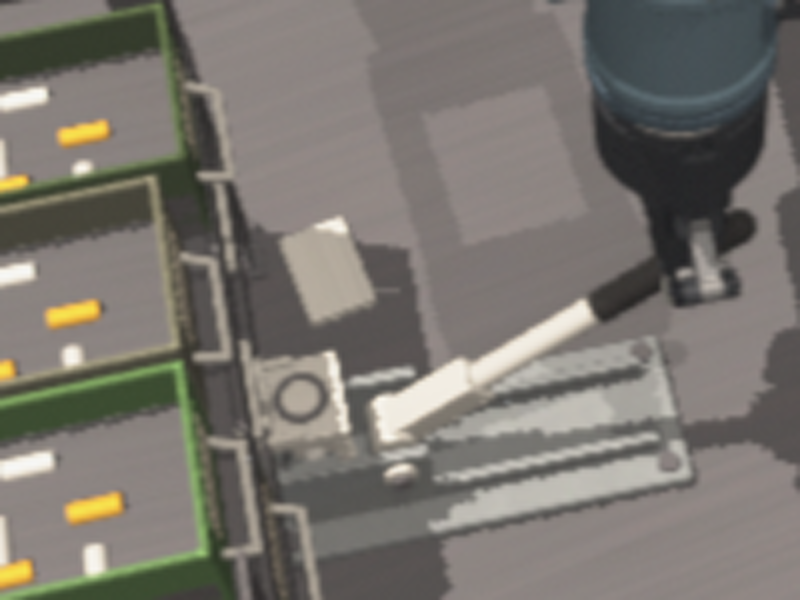

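```bash
python3 -m pendant '[[[0.035,0,0.048,0,0,0],[0.033,0,0.051,0,0,0],[0.029,0,0.053,0,0,0],[0.026,0,0.055,0,0,0],[0.023,0,0.056,0,0,0],[0.019,0,0.058,0,0,0]]]'
python3 - <<'E'
from st import *
from tilt import measure
measure("a3")
arc(0,5)
E
```

```text
time_s: 15.7
eef_pos: [0.6515, 0.0827, 0.0925]
eef_rot: [0.003, 0.768, 0.64, 0.01]
wrist_force: [-5.8, -3.5, 12.5]
opening: 0.179
top 0.108 [0.001 0.001 0.108] flow [ 0.95 -0.05] tilt 0.0185 clear 3.7 mm res 0.01 px err 7.5
top 0.27 [0.02  0.165 0.27 ] flow [ 1.94 -0.22] tilt 0.0150 clear 3.0 mm res 0.19 px err 3.1
top 0.25 [ 0.011 -0.054  0.25 ] flow [1.81 0.13] tilt 0.0155 clear 3.1 mm res 0.02 px err 7.2
top 0.27 [0.23  0.167 0.27 ] flow [1.82 0.22] tilt 0.0165 clear 3.3 mm res 0.09 px err 1.3
side 0.108 [-0.    -0.002  0.108] flow [-1.52 -0.57] tilt 0.0200 clear 4.0 mm res 0.21 px err 5.0
th0 0.2913452301014325 z [ 0.02   0.009 -1.   ]
[[[0.014,0,0.053,0,0,0],[0.011,0,0.054,0,0,0],[0.008,0,0.055,0,0,0],[0.005,0,0.055,0,0,0],[0.002,0,0.055,0,0,0]]]
```

```bash
python3 -m pendant '[[[0.014,0,0.055,0,0,0],[0.011,-0.004,0.057,0,0,0],[0.008,-0.004,0.058,0,0,0],[0.005,0,0.058,0,0,0],[0.002,0,0.058,0,0,0],[0,0,0.05,0,0,0],[0,0,0.04,0,0,0]]]'
python3 - <<'E'
from st import *
from tilt import measure
measure("a4")
c=imaging.camera("side");crop("s14",c,170,190,200,150,4)
E
```

```text
time_s: 16.68
eef_pos: [0.6544, 0.0948, 0.027]
eef_rot: [0.005, 0.766, 0.643, 0.009]
wrist_force: [-32.9, -8.5, 69.3]
opening: 0.175
top 0.108 [0.001 0.001 0.108] flow [ 3.59 -0.05] tilt 0.0660 clear 13.2 mm res 0.10 px err 18.3
top 0.27 [0.02  0.165 0.27 ] flow [ 7.25 -0.51] tilt 0.0560 clear 11.2 mm res 0.45 px err 7.9
top 0.25 [ 0.011 -0.054  0.25 ] flow [7.38 0.39] tilt 0.0615 clear 12.3 mm res 0.25 px err 13.6
top 0.27 [0.23  0.167 0.27 ] flow [6.49 1.04] tilt 0.0590 clear 11.8 mm res 0.10 px err 2.7
side 0.108 [-0.    -0.002  0.108] flow [-5.1  -2.03] tilt 0.0660 clear 13.2 mm res 0.48 px err 11.6
```

View pics/s14.png

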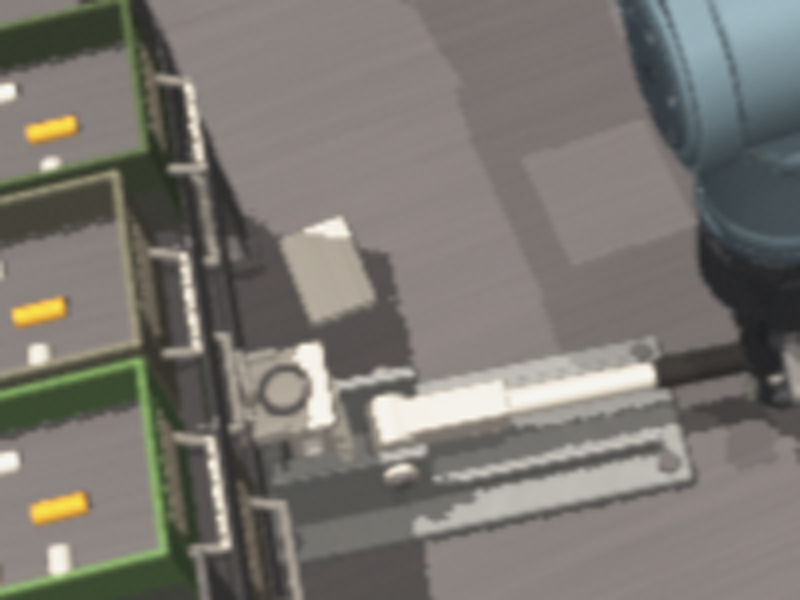

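Handle is on its stop, but the push is harder than it needs to be (69 N). I'll ease to a moderate push and re-measure.

```bash
python3 -m pendant '[[[0,-0.01,0.012,0,0,0],[0,-0.01,0.012,0,0,0]]]'
python3 - <<'E'
from st import *
from tilt import measure
measure("a5")
T=imaging.camera("top");S=imaging.camera("side")
crop("t15",T,370,130,150,190,3.2);crop("s15",S,200,250,100,75,8)
p,R,o=pose(); print(p,o["wrist_force"])
E
```

```text
time_s: 17.08
eef_pos: [0.6542, 0.0948, 0.0312]
eef_rot: [0.009, 0.765, 0.644, 0.011]
wrist_force: [0.3, -6.2, 10.4]
opening: 0.173
top 0.108 [0.001 0.001 0.108] flow [ 3.62 -0.05] tilt 0.0665 clear 13.3 mm res 0.10 px err 17.9
top 0.27 [0.02  0.165 0.27 ] flow [ 7.32 -0.53] tilt 0.0565 clear 11.3 mm res 0.47 px err 8.0
top 0.25 [ 0.011 -0.054  0.25 ] flow [7.39 0.3 ] tilt 0.0615 clear 12.3 mm res 0.34 px err 14.6
top 0.27 [0.23  0.167 0.27 ] flow [6.51 1.05] tilt 0.0595 clear 11.9 mm res 0.09 px err 2.7
side 0.108 [-0.    -0.002  0.108] flow [-5.1  -2.02] tilt 0.0660 clear 13.2 mm res 0.49 px err 11.7
[0.6542391  0.09482993 0.03076317] [-3.94990101 -6.48222158 18.09466597]
```

View pics/t15.png

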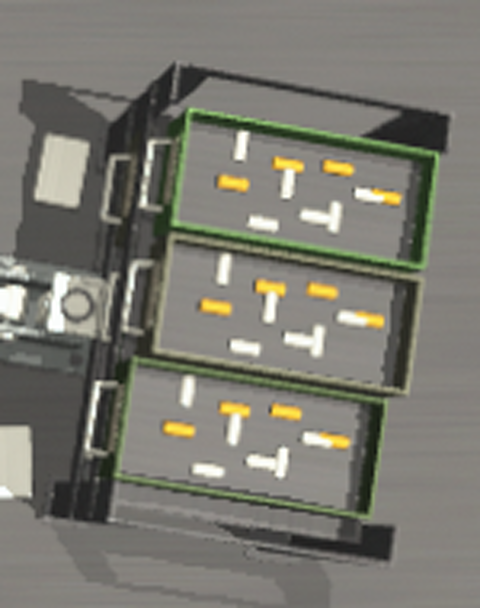

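View pics/s15.png

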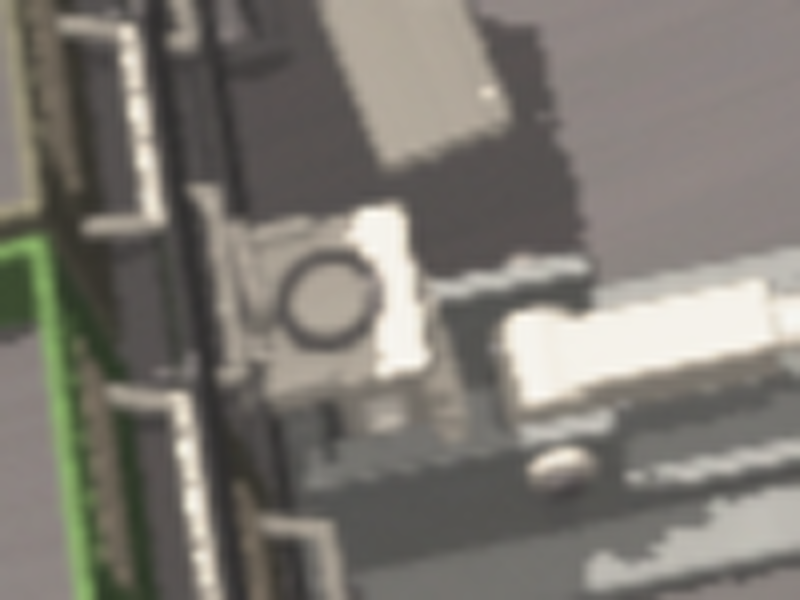

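```bash
python3 - <<'E'
from tilt import *
T=imaging.camera("top");S=imaging.camera("side")
a=tri(T,un(66,305,370,130,3.2),S,un(189,370,210,220,5.3))[0]
b=tri(T,un(77,304,370,130,3.2),S,un(329,299,200,250,8))[0]
print(a,b,(b-a),(b-a)@X)
# global fit of tilt by ECC-ish: many LK features in rack interior
ref=cv2.imread("pics/ref_top.png",0);cur=cv2.cvtColor(T["pixels"],cv2.COLOR_BGR2GRAY)
m=np.zeros_like(ref);m[150:305,412:505]=255
p=cv2.goodFeaturesToTrack(ref,80,.05,5,mask=m);q,st,e=cv2.calcOpticalFlowPyrLK(ref,cur,p,None,winSize=(15,15),maxLevel=2)
r,st2,_=cv2.calcOpticalFlowPyrLK(cur,ref,q,None,winSize=(15,15),maxLevel=2)
ok=(np.linalg.norm(r-p,axis=2)[:,0]<.2); p=p[ok,0];q=q[ok,0]
# side likewise gives per-feature; fit tilt & one height per cluster unknown -> scan z
al=np.linspace(.03,.1,141)
for z in(.2,.22,.24,.25,.26,.27):
    res=[]
    for u,v in zip(p,q):
        pr=rackpt(T,u,z);pp=proj(T,[tipped(pr,x) for x in al]);d=np.linalg.norm(pp-v,axis=1);res.append((al[d.argmin()],d.min()))
    res=np.array(res);print(z,len(res),np.median(res,0))
E
```

```text
[ 0.61023528 -0.14289072  0.11087733] [ 0.60936785 -0.14990451  0.126472  ] [-0.00086742 -0.00701379  0.01559467] 0.0070602255135891025
0.2 79 [0.073      0.05228741]
0.22 79 [0.066      0.04595048]
0.24 79 [0.06      0.0456815]
0.25 79 [0.0575     0.05216165]
0.26 79 [0.055      0.04964026]
0.27 79 [0.0525     0.05161431]
```

```bash
python3 -m pendant '[[[0,-0.008,0.026,0,0,0],[0,-0.005,0.026,0,0,0],[0,-0.005,0.026,0,0,0]]]'
python3 - <<'E'
from tilt import *
measure("a6")
T=imaging.camera("top");S=imaging.camera("side");W=imaging.camera("wrist")
crop("t16",T,180,130,270,200,2.9);crop("s16",S,200,200,200,150,4);cv2.imwrite("pics/w16.png",W["pixels"])
p,R,o=pose(); print(p,o["wrist_force"],o["time_s"])
E
```

```text
time_s: 17.75
eef_pos: [0.6545, 0.0947, 0.0289]
eef_rot: [0.012, 0.764, 0.645, 0.011]
wrist_force: [-19.7, -5.9, 43.0]
opening: 0.175
top 0.108 [0.001 0.001 0.108] flow [ 3.61 -0.06] tilt 0.0665 clear 13.3 mm res 0.09 px err 17.7
top 0.27 [0.02  0.165 0.27 ] flow [ 7.34 -0.54] tilt 0.0565 clear 11.3 mm res 0.48 px err 7.8
top 0.25 [ 0.011 -0.054  0.25 ] flow [7.41 0.3 ] tilt 0.0615 clear 12.3 mm res 0.34 px err 14.9
top 0.27 [0.23  0.167 0.27 ] flow [6.6  1.07] tilt 0.0600 clear 12.0 mm res 0.09 px err 2.6
side 0.108 [-0.    -0.002  0.108] flow [-5.11 -2.03] tilt 0.0660 clear 13.2 mm res 0.49 px err 11.6
[0.65453501 0.09473786 0.02897829] [-18.58612986  -6.11960062  40.50766519] 18.0
```

View pics/s16.png

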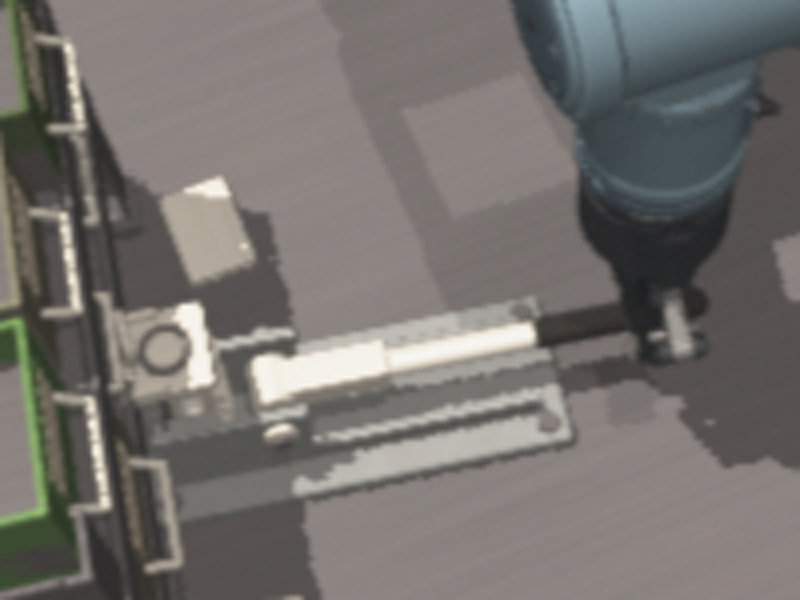

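View pics/w16.png

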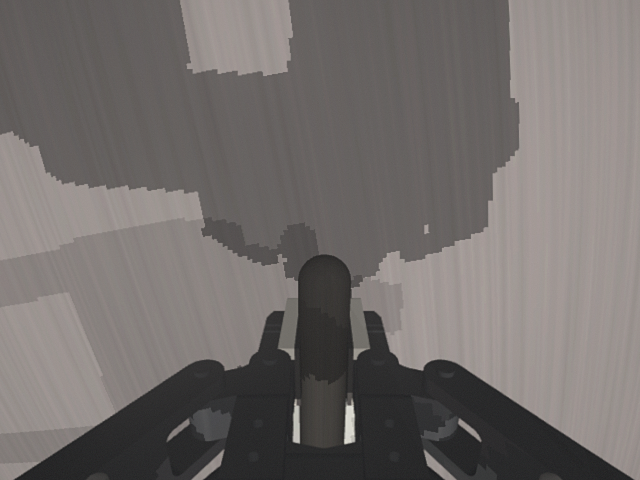

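View pics/t16.png

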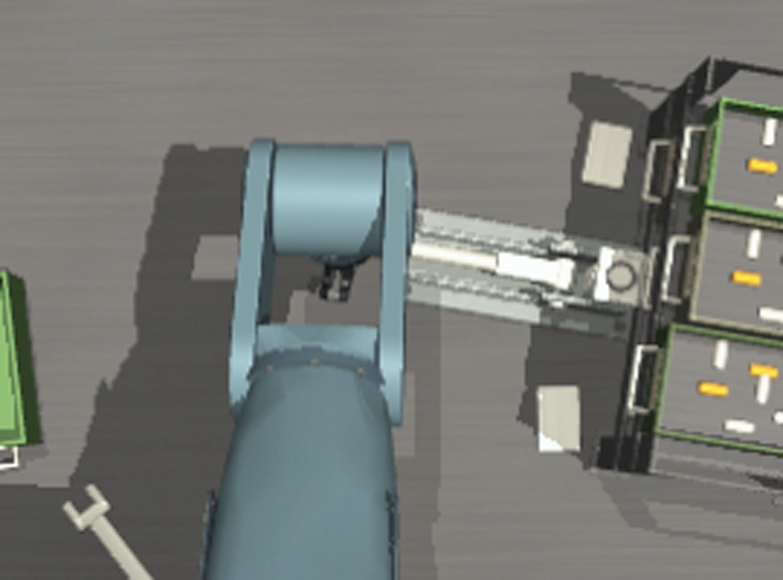

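```bash
python3 -m pendant '[[[0,-0.01,0.017,0,0,0],[0,-0.008,0.018,0,0,0],[0,-0.008,0.018,0,0,0]]]'
python3 - <<'E'
from tilt import *
measure("a7")
p,R,o=pose(); print(p,o["wrist_force"],o["time_s"],o["opening"])
E
```

```text
time_s: 18.38
eef_pos: [0.6546, 0.0946, 0.0301]
eef_rot: [0.017, 0.763, 0.646, 0.013]
wrist_force: [-7.9, -6.0, 25.2]
opening: 0.173
top 0.108 [0.001 0.001 0.108] flow [ 3.61 -0.06] tilt 0.0665 clear 13.3 mm res 0.09 px err 17.7
top 0.27 [0.02  0.165 0.27 ] flow [ 7.34 -0.54] tilt 0.0565 clear 11.3 mm res 0.49 px err 7.8
top 0.25 [ 0.011 -0.054  0.25 ] flow [7.39 0.3 ] tilt 0.0615 clear 12.3 mm res 0.34 px err 14.8
top 0.27 [0.23  0.167 0.27 ] flow [6.59 1.07] tilt 0.0600 clear 12.0 mm res 0.09 px err 2.7
side 0.108 [-0.    -0.002  0.108] flow [-5.11 -2.03] tilt 0.0660 clear 13.2 mm res 0.49 px err 11.6
[0.6546289  0.09462257 0.03012119] [-9.10859354 -5.85877701 25.9765904 ] 18.475 0.17716197942893533
```

The push is steady at 25 N, and the rack hasn't moved between force levels, so the handle is on its stop. Clearance reads 11.3–13.3 mm, so I'm handing in.

```bash
python3 - <<'E'
from bench import ctrl
print(ctrl.hand_in())
E
```

```text
the job is handed in; nothing more can be done
None
```

The rack's front feet are up about 12 mm on the jack, and the arm is still holding the handle fully down. The job was handed in at about 18.5 s. I slid and turned the jack by its grip until the saddle sat under the lift pad, then pumped two strokes.

**Last checks:**
- **Clearance:** five tracked points put it between 11.3 and 13.3 mm. They differ by about 2 mm, but all fall inside 10–20 mm. The readings stayed put as I varied the push between about 10 and 70 N, so the handle was on its stop.
- **Push:** the final hold is about 25 N down. At the end of the second stroke I briefly pushed harder than needed (69 N at the wrist), then eased off.
- **Centring:** before lifting, the saddle was about 3 mm inward of the pad centre, on purpose, and about 1–2 mm to one side. When the pad rose it swung about 7 mm inward, so the saddle should now sit about 4 mm short of its centre. The jack did not move while pumping.
- **Jack flat:** sliding it in had lifted its rear end slightly, so I lowered it until the force showed it resting on the bench again.
- **Other items:** the arm did not go near the packers, the loose bin or the wrench. The two packers looked unmoved in the last pictures; I did not measure the loose bin or the wrench.

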